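Load chills into a core box

ROBOT

A 6-joint arm with a two-finger parallel gripper is mounted at the origin on the work surface. World frame = base frame: x ahead of the robot, y to its left, z up, the work surface at z = 0. Lengths are in m, angles in rad, forces in N, time in s.
With the tool pointing down it reaches from about 0.35 to 0.775 m from the base axis. Payload 7.3 kg.
Tool frame: the origin (TCP) lies midway between the tips of the shut fingers; the grasp point (between the pads) lies 19 mm behind it; x points along the fingers, y is the direction in which the jaws open and shut, and the axes are right-handed (so a half turn about x gives the same grasp; the last joint's range is limited). The gripper opens to 92 mm and grips with 3 to 60 N. Pads are 19 mm wide; open, the fingers measure 130 mm over their backs; the gripper's body (75 mm by 190 mm) begins 47 mm behind the grasp point.
Start: joints at [-1.465, 0.342, 1.524, -0, 1.275, -0.146], TCP at [0.131, -0.508, 0.227] pointing down, gripper open.
Joint ranges: [-2.53, 2.53], [-0.77, 2.02], [0.04, 2.7], [-1, 4.14], [0.28, 2.66], [-3.11, 3.11]. Speed limits (rad/s): [2.57, 2.57, 3.14, 3.14, 3.14, 3.14].

INTERFACE

Orientations are given as [roll, pitch, yaw] about the fixed x, y, z axes, in that order (R = Rz(yaw) Ry(pitch) Rx(roll)).
In Python, from cell import robot gives the robot as it stands. The module is installed in compiled form; this text tells all that it offers.
- The arm moves only by the tool move_arm, never from a script. Its argument "rows" is a list of rows, each a list of 7 numbers: the opening in per cent of the stroke, from 0 (shut) to 100 (fully open), then the shift along the tool's x, y, z in m, then the turn, a rotation vector about the tool's x, y, z in rad. A call has exactly 8 rows; each row shifts and turns the pose as measured when the row begins, along the tool's axes as they then stand; what a row does not reach is not made up. A row lasts 1/8 s, in which the tool goes at most 62.5 mm and 10.7 degrees, less where a joint would pass 70% of its speed; a pose out of reach is approached as far as the arm can. A call with a gripper value outside its range is refused whole. The fingers move at their own pace and stop on an object; "squeeze" is the grip in N (left out, the last holds). Time passes only in rows, so rows that do not move let the fingers close, or fill a call up. It gives the time, the measured TCP pose, the force and the opening at its end, in the units of the state.
- robot.observe(): the state, without advancing time (a new reading comes with each control period).
- robot.read_camera(name): name is "scene" or "top"; returns the picture (480x640x3 uint8, red, green, blue); there is no depth.
- robot.camera_model(name): a dict with "mtx" (3x3 intrinsics, pixels), "extrinsics" (4x4, takes a point from camera to world coordinates). Camera axes: x right, y up, looking along -z (the intrinsics and any distortion apply to the point x, -y, -z); pixel columns grow to the right and rows downward; lengths in m; the calibration is good to about 2 mm. A picture is of the moment at which its call begins. camera_model takes no time and is no camera call.
- robot.hand_in(): hands the job in, once; it reports no verdict.
The state is a dict: "time": time; "qpos": joint angles; "qvel": joint speeds; "joint_efforts": joint torques, N m; "tool_pos": TCP position; "tool_rot": TCP orientation; "contact_force": force on the tool from outside, world axes, zero at the start; "torque": the same for the moment, N m; "opening": finger opening in m.
Only numpy, scipy, OpenCV 4.12 (cv2) and the standard library are available. Lean on these libraries where they do the work, as an engineer would, in place of code of your own. Each camera call takes 0.05 s, during which the arm holds its last target. There are 200 camera calls.

TASK

Make the core box ready for vibrating: first turn the vibration dial until its pointer reads zero, before any chill is lifted, and slide the yellow cover of the core box fully open. Then drop every copper-coloured chill from the mat, one by one, into a free pocket of the core box so that each sits flat on the pocket floor, and finally slide the cover fully shut over them. Leave the dial at zero and do not disturb the hammer, the oil bottle or the mug.

Things in the scene. Friction and masses are not known exactly. Their poses are not given: they have to be found in the camera images.
- dial (a joint): angle (rad) of the black dial knob on top of the grey vibration control box. 0 = the white pointer reads zero (at the broad red mark of the scale); positive = pointer turned clockwise from zero, seen from above; it can turn from -2.6 to 2.6 and stays where it is left (friction about 0.04 N m). It starts somewhere from 0.8 to 2.3.
- dial_grip (a point): point on the dial's axis (turns with the dial), 63 mm above the bench, 10 mm below the top of the knob. The knob is a bar 44 mm long, 14 mm thick and 32 mm high, from 41 to 73 mm above the bench; the point's x axis runs along the bar and along the pointer, z is up.
- control: grey vibration control box, fixed to the bench, 90 x 90 mm and 40 mm high, origin at the centre of its underside; the dial's axis is its vertical centre line; the red zero mark lies towards its +x side.
- corebox: core box, fixed to the bench. Origin on the bench under the centre of its aluminium pocket block (160 mm along its x, 130 mm along its y, top 20 mm above the bench). Two green guide rails run along its y at x = +-89 mm (14 mm wide, tops at 50 mm), from y = -228 to +68 mm. The sliding cover runs between them, and stands beyond the block's -y side when open.
- cover (a joint): travel (m) of the yellow sliding cover along the core box's +y: 0 = fully open, 0.16 = shut against its stop, over the pockets; it starts at 0.14 to 0.16. Friction about 2 N; stays where it is left. A sheet 178 x 120 (along y) x 4 mm, underside 42 mm above the bench: it passes 6 mm over seated chills, jams on others and cannot be lifted off.
- cover_handle (a point): grip point of the cover's black handle: a bar at the middle of the cover, 56 mm along the core box's x, 14 mm thick along its y, standing from 46 to 80 mm above the bench; the point is 66 mm above the bench and moves with the cover. With the cover shut it lies over the core box's origin.
- pocket0 (a point): pocket 0 of the core box, at x = -50, y = -35 mm of the core box: a round bore 38 mm wide and 14 mm deep from the block's top (floor 6 mm above the bench). The point is where the centre of a seated chill lies, 21 mm above the bench, that is 1 mm above the block's top. All pockets start empty; any chill fits any pocket.
- pocket1 (a point): pocket 1 of the core box, at x = 0, y = -35 mm of the core box: a round bore 38 mm wide and 14 mm deep from the block's top (floor 6 mm above the bench). The point is where the centre of a seated chill lies, 21 mm above the bench, that is 1 mm above the block's top. All pockets start empty; any chill fits any pocket.
- pocket2 (a point): pocket 2 of the core box, at x = 50, y = -35 mm of the core box: a round bore 38 mm wide and 14 mm deep from the block's top (floor 6 mm above the bench). The point is where the centre of a seated chill lies, 21 mm above the bench, that is 1 mm above the block's top. All pockets start empty; any chill fits any pocket.
- pocket3 (a point): pocket 3 of the core box, at x = -50, y = 35 mm of the core box: a round bore 38 mm wide and 14 mm deep from the block's top (floor 6 mm above the bench). The point is where the centre of a seated chill lies, 21 mm above the bench, that is 1 mm above the block's top. All pockets start empty; any chill fits any pocket.
- pocket4 (a point): pocket 4 of the core box, at x = 0, y = 35 mm of the core box: a round bore 38 mm wide and 14 mm deep from the block's top (floor 6 mm above the bench). The point is where the centre of a seated chill lies, 21 mm above the bench, that is 1 mm above the block's top. All pockets start empty; any chill fits any pocket.
- pocket5 (a point): pocket 5 of the core box, at x = 50, y = 35 mm of the core box: a round bore 38 mm wide and 14 mm deep from the block's top (floor 6 mm above the bench). The point is where the centre of a seated chill lies, 21 mm above the bench, that is 1 mm above the block's top. All pockets start empty; any chill fits any pocket.
- chill0: chill: plain copper-coloured metal cylinder, 32 mm across and 30 mm high, 0.13 to 0.25 kg, standing upright on the bench on the black mat (1 mm thin, look only); origin at its centre, 15 mm above the bench, z along its axis; either end may be down. Seated in a pocket, its top stands 16 mm above the block's top. Four to six of the six are present.
- chill1: chill: plain copper-coloured metal cylinder, 32 mm across and 30 mm high, 0.13 to 0.25 kg, standing upright on the bench on the black mat (1 mm thin, look only); origin at its centre, 15 mm above the bench, z along its axis; either end may be down. Seated in a pocket, its top stands 16 mm above the block's top. Four to six of the six are present.
- chill2: chill: plain copper-coloured metal cylinder, 32 mm across and 30 mm high, 0.13 to 0.25 kg, standing upright on the bench on the black mat (1 mm thin, look only); origin at its centre, 15 mm above the bench, z along its axis; either end may be down. Seated in a pocket, its top stands 16 mm above the block's top. Four to six of the six are present.
- chill3: chill: plain copper-coloured metal cylinder, 32 mm across and 30 mm high, 0.13 to 0.25 kg, standing upright on the bench on the black mat (1 mm thin, look only); origin at its centre, 15 mm above the bench, z along its axis; either end may be down. Seated in a pocket, its top stands 16 mm above the block's top. Four to six of the six are present.
- chill4: chill: plain copper-coloured metal cylinder, 32 mm across and 30 mm high, 0.13 to 0.25 kg, standing upright on the bench on the black mat (1 mm thin, look only); origin at its centre, 15 mm above the bench, z along its axis; either end may be down. Seated in a pocket, its top stands 16 mm above the block's top. Four to six of the six are present.
- chill5: chill: plain copper-coloured metal cylinder, 32 mm across and 30 mm high, 0.13 to 0.25 kg, standing upright on the bench on the black mat (1 mm thin, look only); origin at its centre, 15 mm above the bench, z along its axis; either end may be down. Seated in a pocket, its top stands 16 mm above the block's top. Four to six of the six are present.
- hammer: bystander: hammer lying on the bench at the right
- oilcan: bystander: small blue bottle with a red cap, 130 mm high, standing at the far side
- mug: bystander: white mug, 90 mm high, standing at the far right
Things that resemble listed ones, but are neither listed nor needed, are in the scene too. Leave any blue or turquoise look-alike of the chill0 alone.

How it is judged:
By the outcome, as a careful person would: the job done as asked, in the order asked, and still so for the second after the job is handed in, with the robot touching nothing.
Of chill0, chill1, chill2, chill3, chill4, chill5 only 4 to 6 are there at a start; the rules pass over those that are not, and their reading is None.
At some moment in a run one of chill0, chill1, chill2, chill3, chill4, chill5 may be knocked a few centimetres aside while the robot is not near it.
It also fails if it takes over 210 s, if anything falls off the work surface, if the arm or the gripper's body presses on something with over 40 N, if the wrist force passes 120 N, or if a joint passes its speed limit or range.

## Working session

There is one attempt and no reset: what is moved stays moved. The work goes in short steps, Python scripts to look and compute and a tool call to move; the robot and the scene stay as the last step left them, time stands still between calls to the robot, and variables do not carry over. Pictures are saved under pics/ and viewed, and the job is handed in when it is done.

Besides the shell and the picture viewer there is one more tool, called after ">>>" as name([rows], argument=value, ...), one row to a line, values as JSON. move_arm: Moves the arm, as the interface text tells. Its arguments: {"type":"object","properties":{"rows":{"type":"array","items":{"type":"array","items":{"type":"number"}}},"squeeze":{"type":"number"}},"required":["rows"]}

```bash
mkdir -p pics; cat > h.py <<'E'
import numpy as np, cv2
from cell import robot
def snap(cam,fn):
    im=robot.read_camera(cam); cv2.imwrite('pics/'+fn,cv2.cvtColor(im,cv2.COLOR_RGB2BGR)); return im
def ray(cam,u,v,z):
    m=robot.camera_model(cam);K=np.array(m['mtx']);E=np.array(m['extrinsics'])
    d=np.array(m.get('distortion',m.get('dist',np.zeros(5))),float)
    p=cv2.undistortPoints(np.array([[[u,v]]],float),K,d)[0,0]
    dr=E[:3,:3]@np.array([p[0],-p[1],-1]);o=E[:3,3]
    return o+dr*(z-o[2])/dr[2]
def proj(cam,P):
    m=robot.camera_model(cam);K=np.array(m['mtx']);E=np.array(m['extrinsics'])
    d=np.array(m.get('distortion',m.get('dist',np.zeros(5))),float)
    P=np.atleast_2d(P); c=(P-E[:3,3])@E[:3,:3]; c=c*[1,-1,-1]
    return cv2.projectPoints(c,np.zeros(3),np.zeros(3),K,d)[0][:,0]
E
python3 - <<'E'
from h import *
print(robot.observe())
for c in('top','scene'): print(robot.camera_model(c)); snap(c,c+'0.png')
E
```

```text
{'time': 0.0, 'qpos': array([-1.46498352e+00,  3.42700627e-01,  1.52500495e+00, -8.75220106e-06,
        1.27541406e+00, -1.46012092e-01]), 'qvel': array([-0.00073792,  0.00177257, -0.00038421, -0.00119957,  0.0003178 ,
       -0.00030843]), 'joint_efforts': array([-1.29796455e-03, -4.31247103e+01, -2.44223410e+01,  7.15252245e-02,
        5.58954547e-02, -1.22830161e-04]), 'tool_pos': array([ 0.13078448, -0.50802856,  0.22606065]), 'tool_rot': array([-1.71132756,  1.56926932,  1.68209254]), 'contact_force': array([-0.5113813 ,  0.43262507, -0.12221659]), 'torque': array([-0.00799183,  0.02412099,  0.01494413]), 'opening': 0.09186207498845185}
{'mtx': array([[593.29299732,   0.        , 314.39869005],
       [  0.        , 593.29299732, 245.72818045],
       [  0.        ,   0.        ,   1.        ]]), 'extrinsics': array([[-0.02918778,  0.98986631, -0.13897034,  0.35959207],
       [-0.99936021, -0.03177307, -0.01642064, -0.07741246],
       [-0.02066975,  0.13840215,  0.99016039,  1.55115271],
       [ 0.        ,  0.        ,  0.        ,  1.        ]])}
{'mtx': array([[512.62426477,   0.        , 317.22253774],
       [  0.        , 512.62426477, 241.21352722],
       [  0.        ,   0.        ,   1.        ]]), 'extrinsics': array([[-0.72602245, -0.48050031,  0.491946  ,  1.08779076],
       [ 0.68739537, -0.48684186,  0.53895511,  0.47490347],
       [-0.01946819,  0.72945491,  0.6837518 ,  0.78321381],
       [ 0.        ,  0.        ,  0.        ,  1.        ]])}
```

View pics/top0.png

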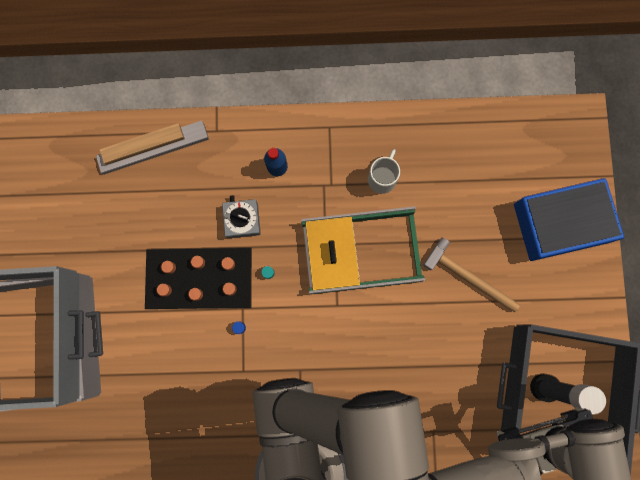

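View pics/scene0.png

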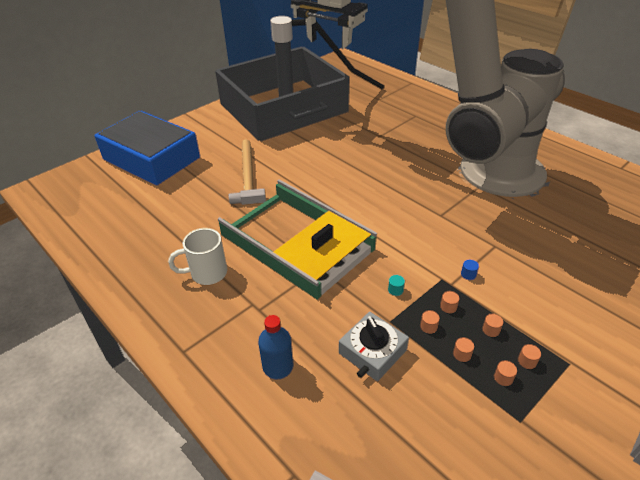

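The top view shows six chills on the mat (about (163–229, 262–294)), the dial at (240,217), and the core box cover handle at (332,252). The two look-alikes are at (267,272) and (238,327).

```bash
python3 - <<'E'
from h import *
a=cv2.imread('pics/top0.png'); b=cv2.imread('pics/scene0.png')
cv2.imwrite('pics/z1.png',cv2.resize(a[190:245,200:280],None,fx=9,fy=9,interpolation=cv2.INTER_CUBIC))
cv2.imwrite('pics/z2.png',cv2.resize(a[195:305,290:440],None,fx=5,fy=5,interpolation=cv2.INTER_CUBIC))
cv2.imwrite('pics/z3.png',cv2.resize(b[300:390,330:420],None,fx=6,fy=6,interpolation=cv2.INTER_CUBIC))
E
```

```text
(no output)
```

View pics/z1.png

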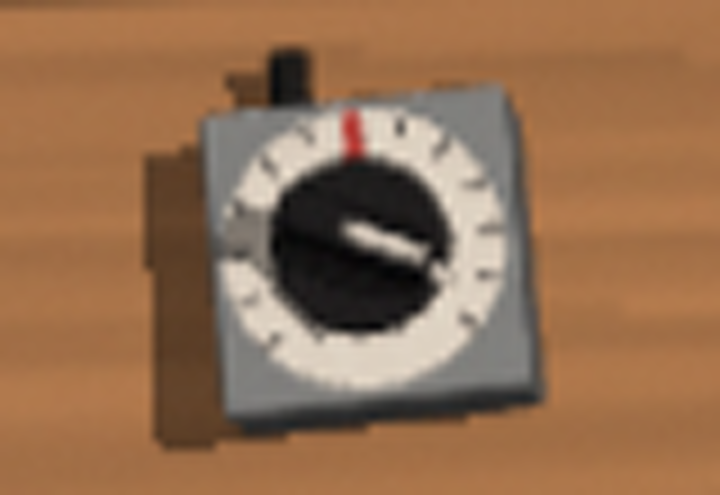

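View pics/z2.png

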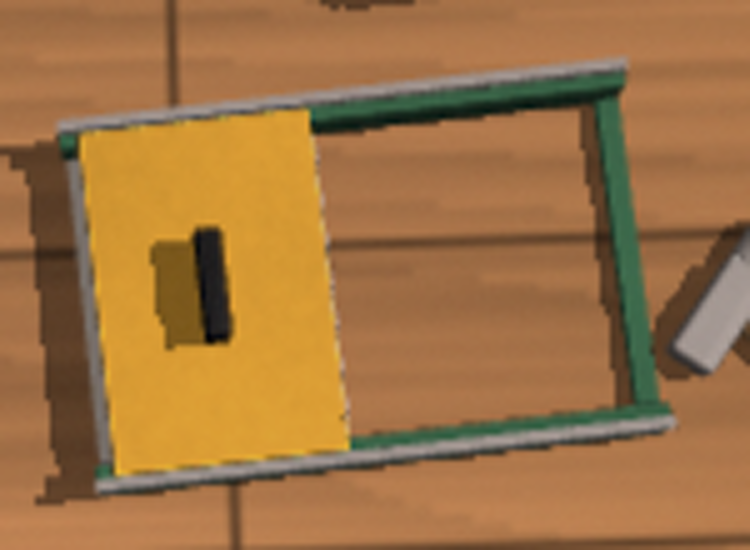

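View pics/z3.png

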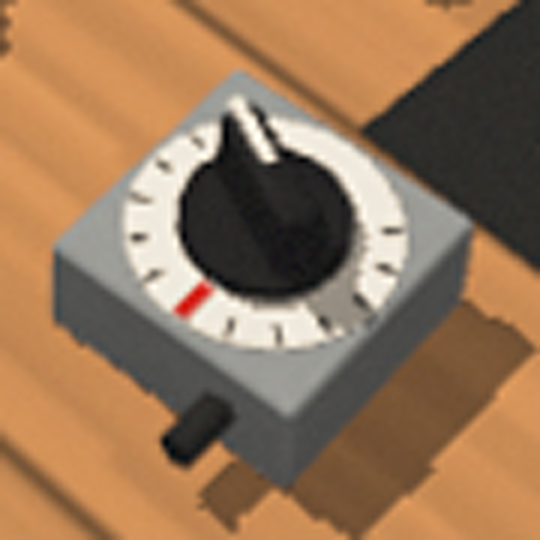

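```bash
cat > m.py <<'E'
from h import *
from scipy.optimize import least_squares
def z1(x,y,s=9,ox=200,oy=190): return ((x+.5)/s-.5+ox,(y+.5)/s-.5+oy)
def z2(x,y): return z1(x,y,5,290,195)
def z3(x,y): return z1(x,y,6,330,300)
def fit(model,obs,p0):
    def f(p):
        c,s=np.cos(p[2]),np.sin(p[2])
        r=[]
        for cam,P,uv in obs:
            X=[p[0]+c*P[0]-s*P[1],p[1]+s*P[0]+c*P[1],P[2]]
            r+=list(proj(cam,X)[0]-uv)
        return np.array(r)
    s=least_squares(f,p0,loss='soft_l1'); return s.x,f(s.x).reshape(-1,2).round(1).tolist()
if __name__=='__main__':
    h=.045
    obs=[('top',(h,h,.04),z1(203,120)),('top',(h,-h,.04),z1(502,88)),('top',(-h,-h,.04),z1(540,385)),('top',(-h,h,.04),z1(228,418)),
     ('scene',(h,h,.04),z3(288,415)),('scene',(h,-h,.04),z3(58,248)),('scene',(-h,-h,.04),z3(240,72)),('scene',(-h,h,.04),z3(470,228))]
    for sel in('top','scene',''):
        print('control',sel,fit(None,[o for o in obs if sel in o[0]],[.5,.1,0]))
    for cam,a,b,r in(('top',z1(345,228),z1(428,256),z1(352,133)),('scene',z3(270,157),z3(238,103),z3(195,300))):
        A=ray(cam,*a,.073);B=ray(cam,*b,.073);R=ray(cam,*r,.041); d=B-A
        print(A,B,R,'ptr yaw',np.degrees(np.arctan2(d[1],d[0])))
    ob=[('top',(.096,.068,.05),z2(60,122)),('top',(.096,-.228,.05),z2(626,60)),('top',(-.096,-.228,.05),z2(677,425)),('top',(-.096,.068,.05),z2(97,492)),]
    so=[('scene',(.096,-.228,.05),(220,220)),('scene',(.096,.068,.05),(320,284)),('scene',(-.096,-.228,.05),(278,184)),('scene',(-.096,.068,.05),(376,237))]
    for o in (ob,so,ob+so): print('corebox',fit(None,o,[.45,-.1,0]))
    for p in((197,230),(220,228),(231,340),(207,344)): print('handle top',ray('top',*z2(*p),.08))
    for cam in('top','scene'):
        im=cv2.imread(f'pics/{cam}0.png'); hsv=cv2.cvtColor(im,cv2.COLOR_BGR2HSV)
        m=((hsv[...,0]<12)&(hsv[...,1]>120)&(hsv[...,2]>90)).astype(np.uint8)
        n,l,st,ce=cv2.connectedComponentsWithStats(m)
        for i in range(1,n):
            if 60<st[i,4]<700: print(cam,ce[i].round(1),st[i],ray(cam,*ce[i],.02 if cam=='top' else .015).round(4))
E
python3 m.py
```

```text
control top (array([0.65165404, 0.1373531 , 0.08376973]), [[-0.4, -0.2], [0.6, -0.6], [-0.1, 0.2], [-0.0, 0.6]])
control scene (array([0.65556217, 0.14089884, 0.06433574]), [[0.3, 1.6], [-2.0, -0.4], [-0.2, -0.9], [1.6, -0.1]])
control  (array([0.65344626, 0.13908587, 0.07068475]), [[-0.9, -1.1], [0.2, -1.1], [-1.0, -0.2], [-0.9, -0.3], [0.5, 0.2], [-1.9, -1.5], [-0.4, -2.1], [1.5, -1.6]])
[0.65239886 0.13918273 0.073     ] [0.64358465 0.11580427 0.073     ] [0.68662121 0.14152656 0.041     ] ptr yaw -110.6575915824332
[0.65266667 0.13861172 0.073     ] [0.64474013 0.11903999 0.073     ] [0.68656699 0.14264712 0.041     ] ptr yaw -112.0479125675704
corebox (array([ 0.55096278, -0.09508343,  0.08040848]), [[-0.8, -0.1], [0.4, -0.6], [0.4, 0.5], [-0.1, 0.1]])
corebox (array([ 0.5530418 , -0.08725432,  0.0962795 ]), [[-2.3, 0.6], [-0.5, 1.3], [0.6, -3.7], [2.8, -3.5]])
corebox (array([ 0.55141899, -0.09292332,  0.08710933]), [[-1.9, -0.1], [-0.7, -1.3], [-0.3, -0.2], [-0.7, 0.1], [-2.8, -1.6], [-2.5, -0.8], [0.4, -5.2], [1.4, -4.8]])
handle top [ 0.5778669  -0.08997428  0.08      ]
hand
[... 341 characters left out ...]
8 266.5] [161 260  15  13 146] [0.5321 0.3315 0.02  ]
top [163.4 289.4] [157 283  15  13 144] [0.4728 0.3427 0.02  ]
top [229.  288.4] [223 282  13  13 135] [0.4702 0.1723 0.02  ]
top [195.1 293.7] [189 288  14  12 139] [0.4591 0.2602 0.02  ]
scene [449.3 301.4] [440 291  20  22 336] [0.4701 0.1726 0.015 ]
scene [429.4 321.2] [420 310  20  24 361] [0.5361 0.1755 0.015 ]
scene [492.3 324.7] [482 313  22  24 370] [0.4596 0.2615 0.015 ]
scene [271.9 322.8] [264 315  17  18 237] [ 0.7496 -0.0278  0.015 ]
scene [463.2 348.8] [453 337  22  25 405] [0.5427 0.2551 0.015 ]
scene [529.  355.9] [518 344  23  25 437] [0.4728 0.3437 0.015 ]
scene [505.1 372.6] [494 360  23  26 452] [0.5322 0.3328 0.015 ]
```

```bash
cat > plan.py <<'E'
from h import *
from scipy.spatial.transform import Rotation as R
import json
def toolR(yaw):
    x=np.array([0,0,-1.]);y=np.array([np.cos(yaw),np.sin(yaw),0]);return np.c_[x,y,np.cross(x,y)]
def st():
    o=robot.observe();return np.array(o['tool_pos']),R.from_euler('xyz',o['tool_rot']).as_matrix(),o
def status():
    p,M,o=st();y=M[:,1]
    print('t',round(o['time'],2),'p',p.round(4),'yawY',round(np.degrees(np.arctan2(y[1],y[0])),2),'tilt',M[:,0].round(3),'q',o['qpos'].round(2),'F',np.round(o['contact_force'],1),'T',np.round(o['torque'],2),'open',round(o['opening'],4))
def plan(tg,smax=.055,amax=.17,pad=True):
    """tg: list of (x,y,z,yawdeg or None,open, [smax])"""
    p,M,o=st();rows=[]
    for t in tg:
        P=np.array(t[:3]);yaw=t[3];op=t[4];sm=t[5] if len(t)>5 else smax
        if yaw is None: T=M
        else: T=toolR(np.radians(yaw))
        rv=R.from_matrix(M.T@T).as_rotvec()
        n=max(1,int(np.ceil(np.linalg.norm(P-p)/sm)),int(np.ceil(np.linalg.norm(rv)/amax)))
        d=(P-p)/n
        for i in range(n):
            rows.append([op]+(M.T@d).round(4).tolist()+(rv/n).round(3).tolist())
            M=M@R.from_rotvec(rv/n).as_matrix();p=p+d
    while pad and len(rows)%8: rows.append([rows[-1][0]]+[0]*6)
    for i in range(0,len(rows),8): print(json.dumps(rows[i:i+8]).replace('-0.0,','0,').replace('-0.0]','0]'))
E
python3 -c "
from plan import *
status()
plan([(.131,-.508,.227,-21,50)])
plan([(.131,-.508,.227,159,50)])"
```

```text
t 0.1 p [ 0.1308 -0.5081  0.2261] yawY -75.57 tilt [-0.     0.001 -1.   ] q [-1.46  0.34  1.52 -0.    1.28 -0.15] F [ 0.7  0.  -0.4] T [0.03 0.04 0.03] open 0.0914
[[50, -0.0001, 0, 0, -0.159, 0, 0.0], [50, -0.0001, 0.0, 0, -0.159, 0, 0.0], [50, -0.0001, 0.0, 0, -0.159, 0, 0.0], [50, -0.0001, 0.0, 0, -0.159, 0, 0.0], [50, -0.0001, 0.0, 0, -0.159, 0, 0.0], [50, -0.0001, 0.0, 0, -0.159, 0, 0.0], [50, 0, 0, 0, 0, 0, 0], [50, 0, 0, 0, 0, 0, 0]]
[[50, -0.0001, 0, 0, 0.168, 0.0, 0.0], [50, -0.0001, 0, 0, 0.168, 0.0, 0.0], [50, -0.0001, 0, 0, 0.168, 0.0, 0.0], [50, -0.0001, 0, 0, 0.168, 0.0, 0.0], [50, -0.0001, 0, 0, 0.168, 0.0, 0.0], [50, -0.0001, 0, 0, 0.168, 0.0, 0.0], [50, -0.0001, 0, 0, 0.168, 0.0, 0.0], [50, -0.0001, 0, 0, 0.168, 0.0, 0.0]]
[[50, -0.0001, 0, 0, 0.168, 0.0, 0.0], [50, -0.0001, 0, 0.0, 0.168, 0.0, 0.0], [50, -0.0001, 0, 0.0, 0.168, 0.0, 0.0], [50, -0.0001, 0, 0.0, 0.168, 0.0, 0.0], [50, -0.0001, 0, 0.0, 0.168, 0.0, 0.0], [50, 0, 0, 0, 0, 0, 0], [50, 0, 0, 0, 0, 0, 0], [50, 0, 0, 0, 0, 0, 0]]
```

```bash
python3 -c "
from plan import *
plan([(.652,.1387,.14,-21,50)])"
```

```text
[[50, 0.0054, -0.031, -0.0416, -0.06, 0, 0.0], [50, 0.0054, -0.0285, -0.0434, -0.06, 0, 0.0], [50, 0.0054, -0.0259, -0.045, -0.06, 0, 0.0], [50, 0.0054, -0.0231, -0.0465, -0.06, 0, 0.0], [50, 0.0054, -0.0203, -0.0478, -0.06, 0, 0.0], [50, 0.0054, -0.0175, -0.0489, -0.06, 0, 0.0], [50, 0.0054, -0.0145, -0.0498, -0.06, 0, 0.0], [50, 0.0054, -0.0115, -0.0506, -0.06, 0, 0.0]]
[[50, 0.0054, -0.0085, -0.0512, -0.06, 0, 0.0], [50, 0.0054, -0.0054, -0.0516, -0.06, 0, 0.0], [50, 0.0054, -0.0024, -0.0519, -0.06, 0, 0.0], [50, 0.0054, 0.0007, -0.0519, -0.06, 0, 0.0], [50, 0.0054, 0.0038, -0.0518, -0.06, 0, 0.0], [50, 0.0054, 0.0069, -0.0515, -0.06, 0, 0.0], [50, 0.0054, 0.0099, -0.051, -0.06, 0, 0.0], [50, 0.0054, 0.013, -0.0503, -0.06, 0, 0.0]]
```

>>> move_arm([
  [50, 0.005, -0.031, -0.042, -0.06, 0, 0],
  [50, 0.005, -0.0285, -0.0435, -0.06, 0, 0],
  [50, 0.005, -0.026, -0.045, -0.06, 0, 0],
  [50, 0.005, -0.023, -0.0465, -0.06, 0, 0],
  [50, 0.005, -0.02, -0.048, -0.06, 0, 0],
  [50, 0.005, -0.0175, -0.049, -0.06, 0, 0],
  [50, 0.005, -0.0145, -0.05, -0.06, 0, 0],
  [50, 0.005, -0.0115, -0.0505, -0.06, 0, 0],
])

```text
time: 1.1
tool_pos: [0.3953, -0.1751, 0.1835]
tool_rot: [-2.086, 1.568, 1.795]
contact_force: [1.4, -1.1, -0.3]
opening: 0.0461
```

```bash
python3 -c "
from plan import *
status()
plan([(.652,.1387,.14,-21,50)])"
```

```text
t 1.1 p [ 0.3953 -0.1751  0.1835] yawY -47.63 tilt [-0.001  0.003 -1.   ] q [-0.6   0.22  1.83  0.    1.1   0.23] F [ 1.4 -1.1 -0.3] T [-0.05 -0.06 -0.06] open 0.0461
[[50, 0.0055, -0.0073, -0.0501, -0.058, 0, 0.0], [50, 0.0055, -0.0044, -0.0505, -0.058, 0, 0.0], [50, 0.0055, -0.0015, -0.0507, -0.058, 0, 0.0], [50, 0.0055, 0.0015, -0.0507, -0.058, 0, 0.0], [50, 0.0055, 0.0044, -0.0505, -0.058, 0, 0.0], [50, 0.0055, 0.0073, -0.0501, -0.058, 0, 0.0], [50, 0.0055, 0.0102, -0.0496, -0.058, 0, 0.0], [50, 0.0054, 0.0131, -0.049, -0.058, 0, 0.0]]
```

>>> move_arm([
  [50, 0.0055, -0.0073, -0.05, -0.058, 0, 0],
  [50, 0.0055, -0.0045, -0.0505, -0.058, 0, 0],
  [50, 0.0055, -0.0015, -0.0505, -0.058, 0, 0],
  [50, 0.0055, 0.0015, -0.0505, -0.058, 0, 0],
  [50, 0.0055, 0.0045, -0.0505, -0.058, 0, 0],
  [50, 0.0055, 0.0075, -0.05, -0.058, 0, 0],
  [50, 0.0055, 0.01, -0.0495, -0.058, 0, 0],
  [50, 0.0055, 0.013, -0.049, -0.058, 0, 0],
])

```text
time: 2.1
tool_pos: [0.6551, 0.1523, 0.1358]
tool_rot: [-1.635, 1.566, 2.727]
contact_force: [0.3, -0.7, 0.0]
opening: 0.046
```

```bash
python3 -c "
from plan import *
status()
plan([(.652,.1387,.10,-21,50),(.652,.1387,.05,-21,50,.02),(.652,.1387,.048,-21,50)])"
```

```text
t 2.1 p [0.6551 0.1523 0.1358] yawY -20.07 tilt [-0.005  0.002 -1.   ] q [0.11 0.69 1.19 0.   1.27 0.46] F [ 0.3 -0.7  0. ] T [-0.09 -0.12 -0.06] open 0.046
[[50, 0.0358, 0.0019, 0.0139, 0.016, 0, 0.005], [50, 0.0167, 0.0, 0, 0, 0.0, 0.0], [50, 0.0167, 0.0, 0, 0, 0.0, 0.0], [50, 0.0167, 0.0, 0, 0, 0.0, 0.0], [50, 0.002, 0.0, 0, 0, 0, 0], [50, 0, 0, 0, 0, 0, 0], [50, 0, 0, 0, 0, 0, 0], [50, 0, 0, 0, 0, 0, 0]]
```

>>> move_arm([
  [50, 0.01, 0.002, 0.014, 0.016, 0, 0.005],
  [50, 0, 0, 0, 0, 0, 0],
  [50, 0, 0, 0, 0, 0, 0],
  [50, 0, 0, 0, 0, 0, 0],
  [50, 0, 0, 0, 0, 0, 0],
  [50, 0, 0, 0, 0, 0, 0],
  [50, 0, 0, 0, 0, 0, 0],
  [50, 0, 0, 0, 0, 0, 0],
])

```text
time: 3.1
tool_pos: [0.652, 0.1393, 0.1249]
tool_rot: [-1.74, 1.569, 2.607]
contact_force: [0.2, -0.1, 0.2]
opening: 0.0459
```

```bash
python3 -c "
from plan import *
snap('top','t1.png');snap('scene','s1.png')
a=cv2.imread('pics/t1.png');cv2.imwrite('pics/t1z.png',cv2.resize(a[170:270,190:300],None,fx=6,fy=6))
status()
plan([(.652,.1387,.10,-21,50,.02),(.652,.1387,.05,-21,50,.02),(.652,.1387,.048,-21,50)])"
```

```text
t 3.2 p [0.652  0.1393 0.1248] yawY -20.94 tilt [-0.001  0.001 -1.   ] q [0.1  0.69 1.23 0.   1.23 0.46] F [-0.7 -0.   0.8] T [-0.05 -0.1  -0.03] open 0.0463
[[50, 0.0124, 0.0001, 0.0003, 0.001, 0, 0.001], [50, 0.0124, 0.0001, 0.0003, 0.001, 0, 0.001], [50, 0.0167, 0, 0.0, 0, 0, 0], [50, 0.0167, 0, 0.0, 0, 0, 0], [50, 0.0167, 0, 0.0, 0, 0, 0], [50, 0.002, 0, 0.0, 0, 0.0, 0.0], [50, 0, 0, 0, 0, 0, 0], [50, 0, 0, 0, 0, 0, 0]]
```

View pics/t1z.png

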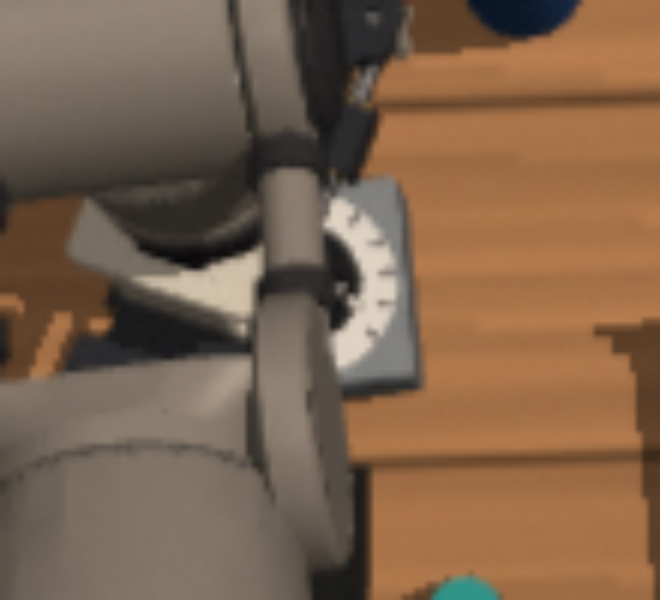

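The arm hides the dial from the top view, so I'll rely on the measured positions and descend.

>>> move_arm([
  [50, 0.0125, 0, 0, 0, 0, 0],
  [50, 0.0125, 0, 0, 0, 0, 0],
  [50, 0.0165, 0, 0, 0, 0, 0],
  [50, 0.0165, 0, 0, 0, 0, 0],
  [50, 0.0145, 0, 0, 0, 0, 0],
  [50, 0.001, 0, 0, 0, 0, 0],
  [50, 0, 0, 0, 0, 0, 0],
  [50, 0, 0, 0, 0, 0, 0],
])

```text
time: 4.2
tool_pos: [0.651, 0.1394, 0.0444]
tool_rot: [-1.32, 1.567, 3.027]
contact_force: [0.7, -1.0, 0.3]
opening: 0.0459
```

```bash
python3 -c "
from plan import *
snap('scene','s2.png')
a=cv2.imread('pics/s2.png');cv2.imwrite('pics/s2z.png',cv2.resize(a[270:400,310:440],None,fx=5,fy=5))
status()"
```

```text
t 4.25 p [0.6512 0.1394 0.0446] yawY -20.93 tilt [-0.004  0.    -1.   ] q [0.1  0.77 1.3  0.   1.07 0.46] F [-0.2 -0.5  0.6] T [-0.04 -0.06  0.03] open 0.0461
```

View pics/s2z.png

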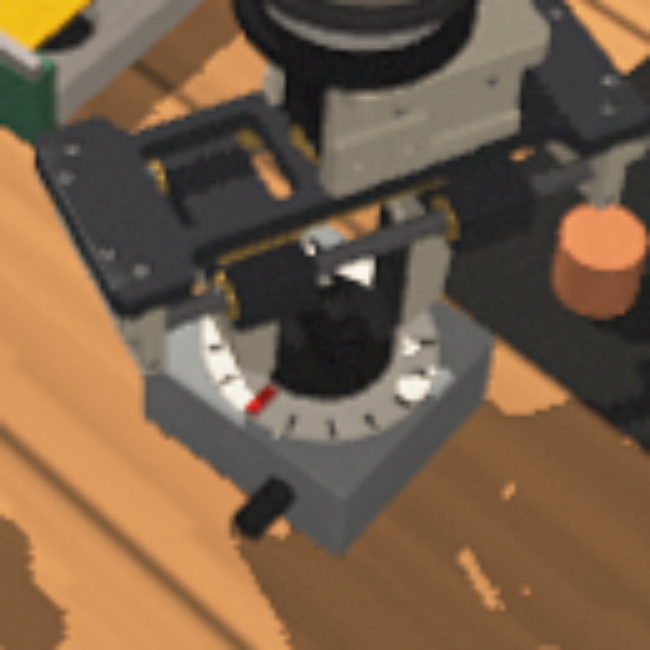

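The fingers straddle the knob. I'll raise slightly and close.

>>> move_arm([
  [50, -0.004, 0, 0, 0, 0, 0],
  [0, 0, 0, 0, 0, 0, 0],
  [0, 0, 0, 0, 0, 0, 0],
  [0, 0, 0, 0, 0, 0, 0],
  [0, 0, 0, 0, 0, 0, 0],
  [0, 0, 0, 0, 0, 0, 0],
  [0, 0, 0, 0, 0, 0, 0],
  [0, 0, 0, 0, 0, 0, 0],
], squeeze=25)

```text
time: 5.25
tool_pos: [0.6535, 0.139, 0.0504]
tool_rot: [2.148, 1.568, 0.212]
contact_force: [-0.0, -1.0, -0.6]
opening: 0.014
```

```bash
python3 -c "
from plan import *
status()"
```

```text
t 5.25 p [0.6535 0.139  0.0504] yawY -20.96 tilt [ 0.002  0.001 -1.   ] q [0.09 0.76 1.3  0.   1.08 0.46] F [-0.  -1.  -0.6] T [-0.03 -0.12 -0.01] open 0.014
```

>>> move_arm([
  [0, 0, 0, 0, -0.15, 0, 0],
  [0, 0, 0, 0, -0.15, 0, 0],
  [0, 0, 0, 0, -0.15, 0, 0],
  [0, 0, 0, 0, -0.15, 0, 0],
  [0, 0, 0, 0, -0.15, 0, 0],
  [0, 0, 0, 0, -0.15, 0, 0],
  [0, 0, 0, 0, -0.15, 0, 0],
  [0, 0, 0, 0, 0, 0, 0],
])

```text
time: 6.25
tool_pos: [0.655, 0.1392, 0.0504]
tool_rot: [0.975, 1.565, 0.121]
contact_force: [1.5, -0.6, 1.2]
opening: 0.0141
```

```bash
python3 -c "
from plan import *
status()
plan([(.6530,.139,.050,93,0)],amax=.15)"
```

```text
t 6.25 p [0.655  0.1392 0.0504] yawY 41.07 tilt [ 0.006  0.001 -1.   ] q [ 0.1   0.76  1.3   0.    1.07 -0.62] F [ 1.5 -0.6  1.2] T [-0.11 -0.18  0.02] open 0.0141
[[0, 0.0001, -0.0002, -0.0002, -0.129, 0.001, 0], [0, 0.0001, -0.0002, -0.0002, -0.129, 0.001, 0], [0, 0.0001, -0.0002, -0.0002, -0.129, 0.001, 0], [0, 0.0001, -0.0002, -0.0002, -0.129, 0.001, 0], [0, 0.0001, -0.0001, -0.0003, -0.129, 0.001, 0], [0, 0.0001, -0.0001, -0.0003, -0.129, 0.001, 0], [0, 0.0001, -0.0001, -0.0003, -0.129, 0.001, 0], [0, 0, 0, 0, 0, 0, 0]]
```

>>> move_arm([
  [0, 0, 0, 0, -0.13, 0.001, 0],
  [0, 0, 0, 0, -0.13, 0.001, 0],
  [0, 0, 0, 0, -0.13, 0.001, 0],
  [0, 0, 0, 0, -0.13, 0.001, 0],
  [0, 0, 0, 0, -0.13, 0.001, 0],
  [0, 0, 0, 0, -0.13, 0.001, 0],
  [0, 0, 0, 0, -0.11, 0.001, 0],
  [0, 0, 0, 0, 0, 0, 0],
])

```text
time: 7.25
tool_pos: [0.6555, 0.1404, 0.0504]
tool_rot: [1.197, 1.566, 1.233]
contact_force: [0.7, -0.6, -1.3]
opening: 0.0134
```

>>> move_arm([
  [50, 0, 0, 0, 0, 0, 0],
  [50, 0, 0, 0, 0, 0, 0],
  [50, 0, 0, 0, 0, 0, 0],
  [50, -0.03, 0, 0, 0, 0, 0],
  [50, -0.04, 0, 0, 0, 0, 0],
  [50, -0.05, 0, 0, 0, 0, 0],
  [50, 0, 0, 0.05, 0, 0, 0],
  [50, 0, 0, 0.05, 0, 0, 0],
])

```text
time: 8.25
tool_pos: [0.7539, 0.1429, 0.1754]
tool_rot: [2.007, 1.566, 2.033]
contact_force: [0.7, -0.4, 0.3]
opening: 0.0457
```

```bash
python3 -c "
from plan import *
status()
snap('top','t3.png');snap('scene','s3.png')
"
```

```text
t 8.25 p [0.7539 0.1429 0.1754] yawY 91.46 tilt [-0.002  0.004 -1.   ] q [ 0.09  0.87  0.73  0.    1.54 -1.51] F [ 0.7 -0.4  0.3] T [ 0.14 -0.17  0.02] open 0.0457
```

View pics/t3.png

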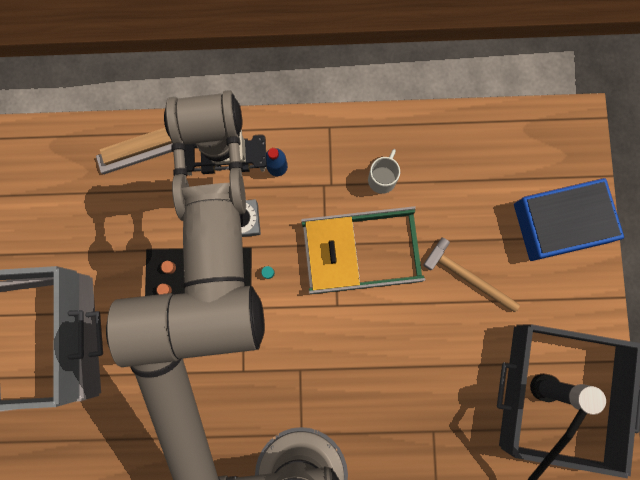

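View pics/s3.png

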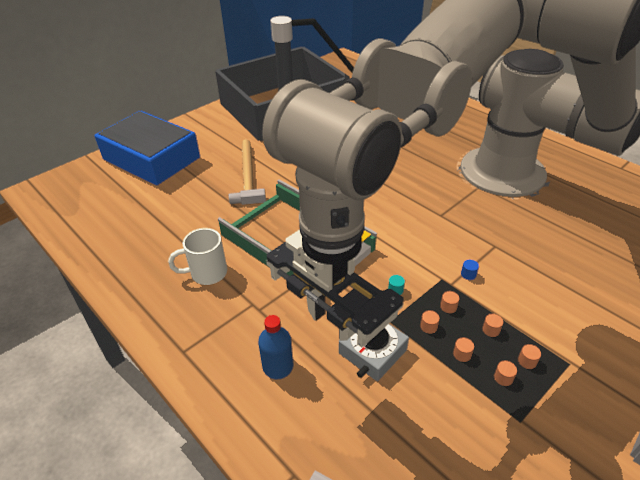

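```bash
python3 -c "
from plan import *
plan([(.5495,-.0974,.15,94.6,50)],smax=.05)"
```

```text
[[50, 0.003, -0.0335, -0.0304, -0.008, 0, -0.001], [50, 0.003, -0.0333, -0.0307, -0.008, 0, -0.001], [50, 0.0031, -0.033, -0.0309, -0.008, 0, -0.001], [50, 0.0031, -0.0328, -0.0312, -0.008, 0, -0.001], [50, 0.0031, -0.0325, -0.0315, -0.008, 0, -0.001], [50, 0.0031, -0.0323, -0.0317, -0.008, 0, -0.001], [50, 0.0031, -0.032, -0.032, -0.008, 0, -0.001], [50, 0, 0, 0, 0, 0, 0]]
```

>>> move_arm([
  [50, 0.003, -0.033, -0.03, -0.008, 0, 0],
  [50, 0.003, -0.033, -0.031, -0.008, 0, 0],
  [50, 0.003, -0.033, -0.031, -0.008, 0, 0],
  [50, 0.003, -0.033, -0.031, -0.008, 0, 0],
  [50, 0.003, -0.0325, -0.0315, -0.008, 0, 0],
  [50, 0.003, -0.032, -0.032, -0.008, 0, 0],
  [50, 0.003, -0.02, -0.022, -0.008, 0, 0],
  [50, 0, 0, 0, 0, 0, 0],
])

```text
time: 9.35
tool_pos: [0.5454, -0.088, 0.1462]
tool_rot: [2.497, 1.562, 2.575]
contact_force: [1.0, -0.1, 0.9]
opening: 0.0458
```

```bash
python3 -c "
from plan import *
status()
snap('top','t4.png');snap('scene','s4.png')
a=cv2.imread('pics/t4.png');b=cv2.imread('pics/s4.png')
c=np.hstack([cv2.resize(a[190:245,210:265],(385,385),interpolation=2),cv2.resize(b[305:385,335:415],(385,385),interpolation=2)])
cv2.imwrite('pics/z4.png',c)
"
```

```text
t 9.35 p [ 0.5454 -0.088   0.1462] yawY 94.47 tilt [-0.008  0.005 -1.   ] q [-0.3   0.47  1.56  0.    1.12 -1.95] F [ 1.  -0.1  0.9] T [ 0.12 -0.18 -0.01] open 0.0458
```

View pics/z4.png

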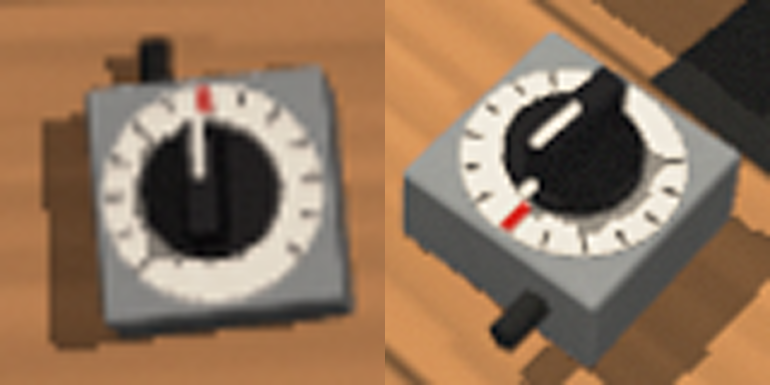

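```bash
cat > dialm.py <<'E'
from plan import *
a=cv2.imread('pics/t4.png');b=cv2.imread('pics/s4.png')
def fitp(cam,im,box,z,red=False):
    x0,y0,x1,y1=box; s=8
    c=cv2.resize(im[y0:y1,x0:x1],None,fx=s,fy=s,interpolation=cv2.INTER_CUBIC).astype(int)
    if red: m=(c[...,2]>c[...,1]+70)
    else: m=(c.min(2)>150)
    n,l,st,ce=cv2.connectedComponentsWithStats(m.astype(np.uint8))
    return n,st,ce,l
for cam,im,box in(('top',a,(228,205,250,227)),('scene',b,(355,315,400,345))):
    n,st,ce,l=fitp(cam,im,box,.073)
    for i in range(1,n):
        if st[i,4]<150: continue
        ys,xs=np.where(l==i); P=np.array([ray(cam,(x+.5)/8-.5+box[0],(y+.5)/8-.5+box[1],.073) for x,y in zip(xs[::3],ys[::3])])[:,:2]
        mu=P.mean(0);w,v=np.linalg.eigh(np.cov((P-mu).T));d=v[:,1]*np.sign(v[0,1]);ext=(P-mu)@d
        print(cam,st[i],mu.round(4),'ptr yaw',np.degrees(np.arctan2(d[1],d[0])).round(2),np.ptp(ext).round(4),np.ptp((P-mu)@v[:,0]).round(4))
for cam,im,box in(('top',a,(228,195,250,212)),('scene',b,(350,340,375,358))):
    n,st,ce,l=fitp(cam,im,box,.041,True); i=1+st[1:,4].argmax()
    ys,xs=np.where(l==i); P=np.array([ray(cam,(x+.5)/8-.5+box[0],(y+.5)/8-.5+box[1],.0415) for x,y in zip(xs,ys)])[:,:2]
    print(cam,'red',P.mean(0).round(4))
E
python3 dialm.py
```

```text
top [  10    0   80   80 2502] [0.6721 0.1482] ptr yaw 56.93 0.0322 0.0208
top [ 100    0   76   67 2294] [0.6719 0.1187] ptr yaw 55.95 0.0312 0.0169
top [   0   19   25  157 2431] [0.6464 0.1629] ptr yaw 1.24 0.0508 0.0082
top [135 131  41  45 902] [0.6263 0.1143] ptr yaw -42.38 0.0186 0.0097Traceback (most recent call last):
  File "dialm.py", line 14, in <module>
    ys,xs=np.where(l==i); P=np.array([ray(cam,(x+.5)/8-.5+box[0],(y+.5)/8-.5+box[1],.073) for x,y in zip(xs[::3],ys[::3])])[:,:2]
                                      ~~~^^^^^^^^^^^^^^^^^^^^^^^^^^^^^^^^^^^^^^^^^^^^^^^^
  File "h.py", line 6, in ray
    m=robot.camera_model(cam);K=np.array(m['mtx']);E=np.array(m['extrinsics'])
ValueError: time passes only in moves, steps and waits
```

```bash
python3 - <<'E'
s=open('h.py').read()
s=s.replace("from cell import robot\n","from cell import robot\n_C={c:robot.camera_model(c) for c in('top','scene')}\n").replace("m=robot.camera_model(cam)","m=_C[cam]")
open('h.py','w').write(s)
s=open('dialm.py').read()
s=s.replace("(228,205,250,227)","(234,208,243,217)").replace("(355,315,400,345)","(362,324,378,337)")
open('dialm.py','w').write(s)
E
python3 dialm.py
python3 -c "
from h import *
a=cv2.imread('pics/t4.png');b=cv2.imread('pics/s4.png')
c=np.hstack([cv2.resize(a[195:225,225:255],(390,390),interpolation=0),cv2.resize(b[315:355,345:385],(390,390),interpolation=0)])
cv2.imwrite('pics/z5.png',c)"
```

```text
top [ 29   0  11  56 525] [0.6628 0.1392] ptr yaw 2.34 0.0179 0.0033
scene [  0   0  58  33 927] [0.6642 0.1247] ptr yaw -18.43 0.015 0.0075
scene [  28   19   80   73 1859] [0.6657 0.1398] ptr yaw 1.52 0.0242 0.0048
top red [0.6881 0.1416]
scene red [0.6871 0.1424]
```

View pics/z5.png

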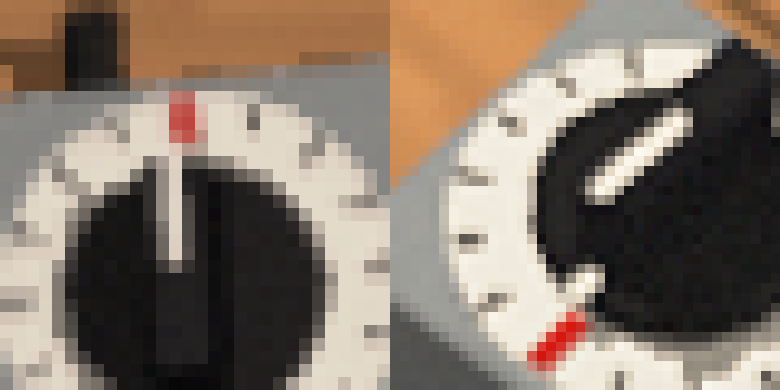

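The pointer reads about 2.5–3° short of the red mark. I'll regrip and trim it.

```bash
python3 -c "
from plan import *
plan([(.5454,-.088,.16,94,50),(.6535,.1395,.15,92,50)],smax=.05)"
```

```text
[[50, -0.0135, -0.0009, -0.002, 0.01, -0.006, -0.005], [50, 0.0017, 0.0366, 0.0206, 0.006, 0, 0], [50, 0.0017, 0.0367, 0.0204, 0.006, 0, 0], [50, 0.0017, 0.0368, 0.0202, 0.006, 0, 0], [50, 0.0017, 0.0369, 0.02, 0.006, 0, 0], [50, 0.0017, 0.037, 0.0198, 0.006, 0, 0], [50, 0.0017, 0.0372, 0.0195, 0.006, 0, 0], [50, 0, 0, 0, 0, 0, 0]]
```

>>> move_arm([
  [50, -0.012, 0, 0, 0.01, -0.006, -0.005],
  [50, 0.0015, 0.0365, 0.0205, 0.006, 0, 0],
  [50, 0.0015, 0.0365, 0.0205, 0.006, 0, 0],
  [50, 0.0015, 0.037, 0.02, 0.006, 0, 0],
  [50, 0.0015, 0.037, 0.02, 0.006, 0, 0],
  [50, 0.0015, 0.035, 0.02, 0.006, 0, 0],
  [50, 0.0015, 0.028, 0.017, 0.006, 0, 0],
  [50, 0, 0, 0, 0, 0, 0],
])

```text
time: 10.45
tool_pos: [0.6611, 0.145, 0.1565]
tool_rot: [-0.015, 1.559, 0.023]
contact_force: [-0.0, -0.0, 0.8]
opening: 0.046
```

```bash
python3 -c "
from plan import *
status()
plan([(.6535,.1395,.14,92,50),(.6535,.1395,.14,92,50),(.6535,.1395,.07,92,50,.017),(.6535,.1395,.055,92,50,.015)],smax=.05)"
```

```text
t 10.45 p [0.6611 0.145  0.1565] yawY 92.13 tilt [ 0.012  0.    -1.   ] q [ 0.1   0.67  1.17 -0.    1.29 -1.5 ] F [-0.  -0.   0.8] T [ 0.1  -0.12 -0.02] open 0.046
[[50, 0.0165, -0.0053, -0.008, 0.002, 0.012, 0.0], [50, 0.0, 0.0, 0.0, 0, 0, 0.0], [50, 0.014, 0.0, 0.0, 0, 0.0, 0], [50, 0.014, 0.0, 0.0, 0, 0.0, 0], [50, 0.014, 0.0, 0.0, 0, 0.0, 0], [50, 0.014, 0.0, 0.0, 0, 0.0, 0], [50, 0.014, 0.0, 0.0, 0, 0.0, 0], [50, 0.0075, 0.0, 0.0, 0, 0.0, 0]]
[[50, 0.0075, 0.0, 0.0, 0, 0.0, 0], [50, 0, 0, 0, 0, 0, 0], [50, 0, 0, 0, 0, 0, 0], [50, 0, 0, 0, 0, 0, 0], [50, 0, 0, 0, 0, 0, 0], [50, 0, 0, 0, 0, 0, 0], [50, 0, 0, 0, 0, 0, 0], [50, 0, 0, 0, 0, 0, 0]]
```

>>> move_arm([
  [50, 0.0165, -0.005, -0.008, 0.002, 0.008, 0],
  [50, 0, 0, 0, 0, 0, 0],
  [50, 0.016, 0, 0, 0, 0, 0],
  [50, 0.016, 0, 0, 0, 0, 0],
  [50, 0.016, 0, 0, 0, 0, 0],
  [50, 0.016, 0, 0, 0, 0, 0],
  [50, 0.016, 0, 0, 0, 0, 0],
  [50, 0, 0, 0, 0, 0, 0],
])

```text
time: 11.45
tool_pos: [0.6541, 0.1397, 0.0557]
tool_rot: [-0.156, 1.565, -0.121]
contact_force: [-0.7, -0.5, -0.2]
opening: 0.0458
```

```bash
python3 -c "
from plan import *
status()"
```

```text
t 11.45 p [0.6541 0.1397 0.0557] yawY 92.04 tilt [ 0.006 -0.001 -1.   ] q [ 0.1   0.76  1.29 -0.    1.08 -1.51] F [-0.7 -0.5 -0.2] T [ 0.1  -0.06 -0.07] open 0.0458
```

>>> move_arm([
  [0, 0, 0, 0, 0, 0, 0],
  [0, 0, 0, 0, 0, 0, 0],
  [0, 0, 0, 0, 0, 0, 0],
  [0, 0, 0, 0, 0, 0, 0],
  [0, 0, 0, 0, 0, 0, 0],
  [0, 0, 0, 0, -0.025, 0, 0],
  [0, 0, 0, 0, -0.02, 0, 0],
  [0, 0, 0, 0, 0, 0, 0],
])

```text
time: 12.45
tool_pos: [0.6553, 0.1404, 0.0574]
tool_rot: [-0.051, 1.562, 0.033]
contact_force: [0.4, 1.1, -1.4]
opening: 0.014
```

```bash
python3 -c "
from plan import *
status()"
```

```text
t 12.45 p [0.6553 0.1404 0.0574] yawY 94.82 tilt [ 0.009  0.    -1.   ] q [ 0.1   0.76  1.29 -0.    1.08 -1.56] F [ 0.4  1.1 -1.4] T [ 0.12 -0.19 -0.03] open 0.014
```

>>> move_arm([
  [50, 0, 0, 0, 0, 0, 0],
  [50, 0, 0, 0, 0, 0, 0],
  [50, 0, 0, 0, 0, 0, 0],
  [50, -0.03, 0, 0, 0, 0, 0],
  [50, -0.035, 0, 0, 0, 0, 0],
  [50, -0.015, -0.04, -0.015, 0, 0, 0],
  [50, 0, -0.05, -0.018, 0, 0, 0],
  [50, 0, -0.05, -0.018, 0, 0, 0],
])

```text
time: 13.45
tool_pos: [0.6156, -0.0038, 0.14]
tool_rot: [-0.152, 1.56, -0.061]
contact_force: [0.4, -1.0, 0.3]
opening: 0.046
```

```bash
python3 -c "
from plan import *
status()
plan([(.5495,-.0974,.13,94.6,50)],smax=.05)"
```

```text
t 13.45 p [ 0.6156 -0.0038  0.14  ] yawY 95.18 tilt [ 0.011 -0.001 -1.   ] q [-0.13  0.57  1.39  0.    1.16 -1.79] F [ 0.4 -1.   0.3] T [ 0.08 -0.17 -0.02] open 0.046
[[50, 0.0031, -0.0291, -0.0248, 0.003, 0.004, 0.001], [50, 0.0032, -0.0292, -0.0247, 0.003, 0.004, 0.001], [50, 0.0033, -0.0292, -0.0246, 0.003, 0.004, 0.001], [50, 0, 0, 0, 0, 0, 0], [50, 0, 0, 0, 0, 0, 0], [50, 0, 0, 0, 0, 0, 0], [50, 0, 0, 0, 0, 0, 0], [50, 0, 0, 0, 0, 0, 0]]
```

>>> move_arm([
  [50, 0.003, -0.029, -0.0245, 0.002, 0.004, 0],
  [50, 0.003, -0.026, -0.0245, 0.002, 0.002, 0],
  [50, 0.003, -0.014, -0.015, 0.002, 0.002, 0],
  [50, 0, 0, 0, 0, 0, 0],
  [50, 0, 0, 0, 0, 0, 0],
  [50, 0, 0, 0, 0, 0, 0],
  [50, 0, 0, 0, 0, 0, 0],
  [50, 0, 0, 0, 0, 0, 0],
])

```text
time: 14.45
tool_pos: [0.5575, -0.0825, 0.132]
tool_rot: [-0.441, 1.563, -0.36]
contact_force: [-0.1, -0.9, 0.4]
opening: 0.0454
```

```bash
python3 -c "
from plan import *
status()
snap('top','t4.png');snap('scene','s4.png')
plan([(.5495,-.0974,.12,94.6,50),(.5495,-.0974,.055,94.6,50,.015)],smax=.05)
exec(open('dialm.py').read())
"
```

```text
t 14.45 p [ 0.5575 -0.0825  0.132 ] yawY 94.64 tilt [ 0.007 -0.003 -1.   ] q [-0.28  0.5   1.56 -0.    1.08 -1.93] F [-0.1 -0.9  0.4] T [ 0.03 -0.18 -0.02] open 0.0454
[[50, 0.012, -0.0141, -0.0092, 0.0, 0.007, 0.003], [50, 0.013, 0, 0, 0, 0.0, 0], [50, 0.013, 0, 0, 0, 0.0, 0], [50, 0.013, 0, 0, 0, 0.0, 0], [50, 0.013, 0, 0, 0, 0.0, 0], [50, 0.013, 0, 0, 0, 0.0, 0], [50, 0, 0, 0, 0, 0, 0], [50, 0, 0, 0, 0, 0, 0]]
top [ 26   0  14  56 544] [0.6628 0.1396] ptr yaw 4.11 0.0181 0.0034
scene [  0   0  57  33 913] [0.6642 0.1247] ptr yaw -18.21 0.0144 0.0077
scene [  33   20   75   75 1715] [0.6657 0.1405] ptr yaw 5.06 0.0245 0.0041
top red [0.688  0.1416]
scene red [0.6871 0.1424]
```

The dial pointer now reads about 4.6° yaw and the zero mark is at about 4.6°, so the dial is set. Next is the cover handle.

>>> move_arm([
  [50, 0.012, -0.014, -0.009, 0, 0.006, 0.002],
  [50, 0, 0, 0, 0, 0, 0],
  [50, 0.014, 0, 0, 0, 0, 0],
  [50, 0.014, 0, 0, 0, 0, 0],
  [50, 0.014, 0, 0, 0, 0, 0],
  [50, 0.014, 0, 0, 0, 0, 0],
  [50, 0.006, 0, 0, 0, 0, 0],
  [50, 0, 0, 0, 0, 0, 0],
])

```text
time: 15.55
tool_pos: [0.5481, -0.0982, 0.0512]
tool_rot: [3.082, 1.568, -3.12]
contact_force: [1.2, 0.8, -0.0]
opening: 0.0455
```

```bash
python3 -c "
from plan import *
status()
snap('scene','s5.png')
a=cv2.imread('pics/s5.png');cv2.imwrite('pics/s5z.png',cv2.resize(a[150:310,210:390],None,fx=4,fy=4))
"
```

```text
t 15.55 p [ 0.5481 -0.0982  0.0512] yawY 94.61 tilt [-0.002 -0.    -1.   ] q [-0.31  0.6   1.65 -0.    0.9  -1.97] F [ 1.2  0.8 -0. ] T [ 0.16 -0.17 -0.01] open 0.0455
```

View pics/s5z.png

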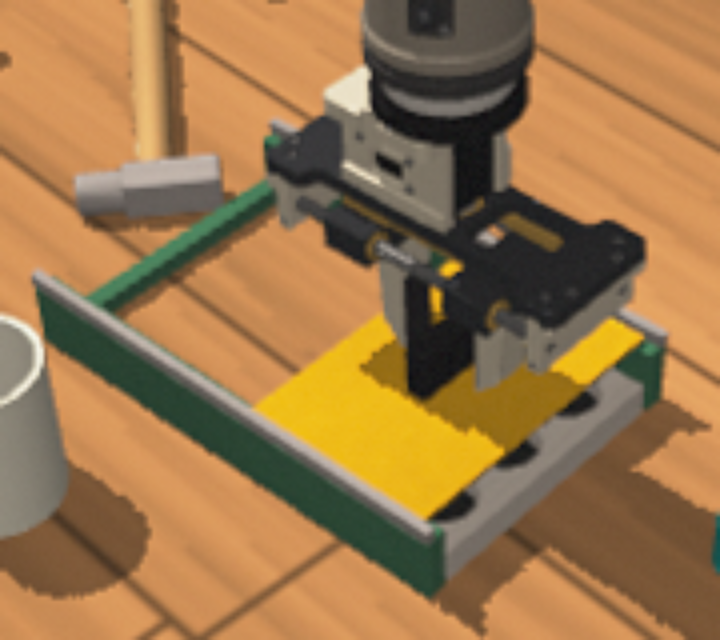

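>>> move_arm([
  [0, 0, 0, 0, 0, 0, 0],
  [0, 0, 0, 0, 0, 0, 0],
  [0, 0, 0, 0, 0, 0, 0],
  [0, 0, 0, 0, 0, 0, 0],
  [0, 0, 0, 0, 0, 0, 0],
  [0, 0, -0.015, 0, 0, 0, 0],
  [0, 0, -0.02, 0, 0, 0, 0],
  [0, 0, -0.02, 0, 0, 0, 0],
], squeeze=30)

```text
time: 16.6
tool_pos: [0.5538, -0.1548, 0.0528]
tool_rot: [0.882, 1.57, 0.964]
contact_force: [0.9, 3.1, -0.7]
opening: 0.014
```

```bash
python3 -c "
from plan import *
status()"
```

```text
t 16.6 p [ 0.5538 -0.1548  0.0528] yawY 94.72 tilt [ 0.  0. -1.] q [-0.41  0.62  1.59  0.    0.93 -2.06] F [ 0.9  3.1 -0.7] T [ 0.51 -0.39 -0.05] open 0.014
```

>>> move_arm([
  [0, 0, -0.02, 0, 0, 0, 0],
  [0, 0, -0.02, 0, 0, 0, 0],
  [0, 0, -0.02, 0, 0, 0, 0],
  [0, 0, -0.018, 0, 0, 0, 0],
  [0, 0, -0.012, 0, 0, 0, 0],
  [0, 0, -0.005, 0, 0, 0, 0],
  [0, 0, -0.003, 0, 0, 0, 0],
  [0, 0, -0.002, 0, 0, 0, 0],
])

```text
time: 17.6
tool_pos: [0.5617, -0.2527, 0.0528]
tool_rot: [1.709, 1.552, 1.789]
contact_force: [0.1, 8.3, 2.5]
opening: 0.0142
```

```bash
python3 -c "
from plan import *
status()"
```

```text
t 17.6 p [ 0.5617 -0.2527  0.0528] yawY 94.62 tilt [-0.004  0.019 -1.   ] q [-0.55  0.69  1.46  0.02  1.01 -2.21] F [0.1 8.3 2.5] T [ 0.64 -0.29 -0.02] open 0.0142
```

>>> move_arm([
  [0, 0, -0.003, 0, 0, 0, 0],
  [0, 0, -0.003, 0, 0, 0, 0],
  [50, 0, 0, 0, 0, 0, 0],
  [50, 0, 0, 0, 0, 0, 0],
  [50, 0, 0, 0, 0, 0, 0],
  [50, -0.03, 0, 0, 0, 0, 0],
  [50, -0.04, 0, 0, 0, 0, 0],
  [50, -0.04, 0, 0, 0, 0, 0],
])

```text
time: 18.6
tool_pos: [0.5601, -0.2572, 0.1616]
tool_rot: [1.983, 1.537, 2.066]
contact_force: [0.4, -0.1, -0.6]
opening: 0.0459
```

```bash
python3 -c "
from plan import *
status()
snap('top','t6.png');snap('scene','s6.png')
"
```

```text
t 18.6 p [ 0.5601 -0.2572  0.1616] yawY 94.72 tilt [-0.016  0.03  -0.999] q [-0.56  0.58  1.32  0.02  1.27 -2.22] F [ 0.4 -0.1 -0.6] T [ 0.1  -0.15  0.01] open 0.0459
```

View pics/s6.png

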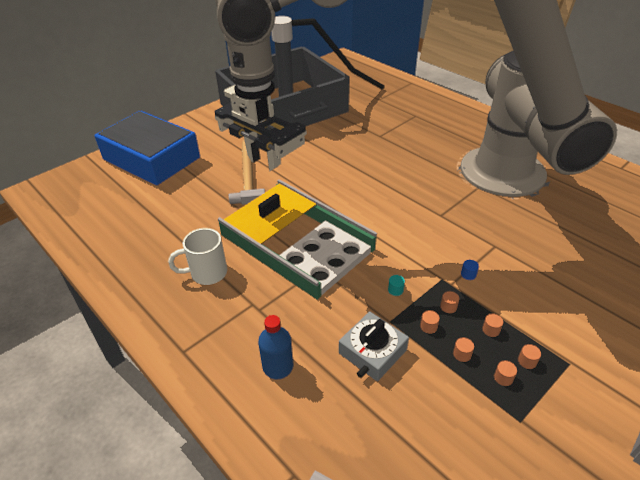

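View pics/t6.png

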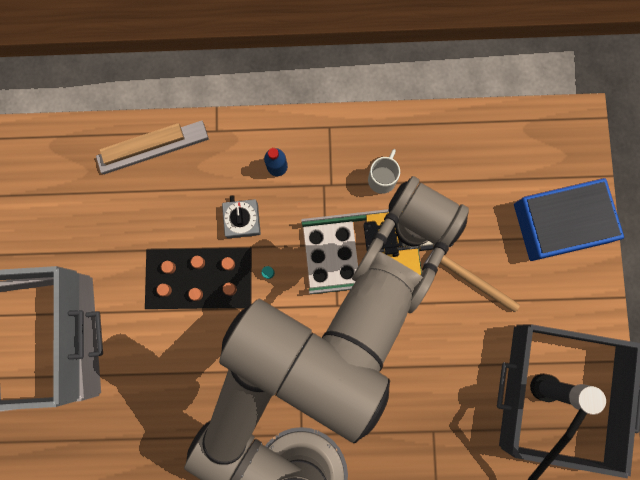

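The cover is fully open, with the handle at about (270,205) in the scene view. All six pockets are visible and empty. I'll measure their centres.

```bash
python3 - <<'E'
from plan import *
from m import fit
P0=[(-.05,-.035),(0,-.035),(.05,-.035),(-.05,.035),(0,.035),(.05,.035)]
base=np.array([.551,-.095]);c,s=np.cos(.08),np.sin(.08)
obs={}
for cam,f in(('top','t6'),('scene','s6')):
    im=cv2.imread(f'pics/{f}.png');g=cv2.cvtColor(im,cv2.COLOR_BGR2GRAY)
    m=(g<70).astype(np.uint8);n,l,st,ce=cv2.connectedComponentsWithStats(m)
    obs[cam]=[]
    for i,p in enumerate(P0):
        X=base+[c*p[0]-s*p[1],s*p[0]+c*p[1]];uv=proj(cam,[*X,.02])[0]
        j=[k for k in range(1,n) if 60<st[k,4]<400 and np.linalg.norm(ce[k]-uv)<8]
        if j: k=j[0];obs[cam].append((cam,(*p,.02),ce[k]));print(cam,i,st[k],(ce[k]-uv).round(1))
    print(fit(None,obs[cam],[.55,-.095,.08]))
E
```

```text
top 1 [338 246  14  14 156] [-0.2  0.1]
top 2 [336 228  13  13 137] [-0.2  0.3]
top 3 [313 268  14  14 154] [-0.1 -0. ]
top 4 [311 249  14  14 159] [-0.2  0.1]
top 5 [309 231  14  13 139] [-0.   0.2]
(array([ 0.55062223, -0.09462484,  0.07923981]), [[0.0, 0.0], [0.1, -0.1], [-0.1, 0.2], [0.1, 0.0], [-0.1, -0.1]])
scene 0 [319 232  15   7  73] [-0.4  3.1]
scene 1 [304 244  15   7  86] [0.1 3.2]
scene 2 [288 256  15   8  90] [-0.1  3.1]
scene 3 [344 246  15   8  88] [-0.3  3.3]
scene 4 [328 258  16   9 100] [-0.2  3.4]
scene 5 [312 271  16   9 104] [-0.   3.1]
(array([ 0.55791229, -0.08828681,  0.08149511]), [[0.2, -0.1], [-0.3, -0.1], [-0.3, 0.2], [0.3, -0.2], [0.2, -0.1], [-0.1, 0.3]])
```

```bash
cat > det.py <<'E'
from plan import *
from scipy.optimize import least_squares
th=np.linspace(0,2*np.pi,36,endpoint=False)
def hullc(cam,x,y,z0,z1):
    pts=np.array([[x+.016*np.cos(t),y+.016*np.sin(t),z] for t in th for z in(z0,z1)])
    h=cv2.convexHull(proj(cam,pts).astype(np.float32));M=cv2.moments(h);return np.array([M['m10'],M['m01']])/M['m00'],M['m00']
def chills(cam,im,z0=0.,verbose=False):
    bgr=cv2.cvtColor(im,cv2.COLOR_RGB2BGR);hsv=cv2.cvtColor(bgr,cv2.COLOR_BGR2HSV)
    m=((hsv[...,0]<12)&(hsv[...,1]>110)&(hsv[...,2]>60)).astype(np.uint8)
    n,l,st,ce=cv2.connectedComponentsWithStats(m);out=[]
    for i in range(1,n):
        if not 50<st[i,4]<700: continue
        g=ray(cam,*ce[i],z0+.015)[:2]
        if not(.38<g[0]<.72 and -.2<g[1]<.45): continue
        s=least_squares(lambda p:hullc(cam,p[0],p[1],z0,z0+.03)[0]-ce[i],g)
        a=hullc(cam,*s.x,z0,z0+.03)[1]
        out.append((s.x.round(4).tolist(),round(st[i,4]/a,2)))
    return out
def look(tag):
    for cam in('scene','top'):
        im=snap(cam,f'{cam[0]}{tag}.png')
        print(cam,[ (o[0],o[1]) for o in chills(cam,im)])
E
python3 - <<'E'
from det import *
status()
for cam,f in(('scene','s6'),('top','t6')):
    im=cv2.cvtColor(cv2.imread(f'pics/{f}.png'),cv2.COLOR_BGR2RGB)
    print(cam,chills(cam,im))
plan([(.54,.175,.13,94.6,50)],smax=.055)
E
```

```text
t 18.7 p [ 0.5625 -0.2587  0.1658] yawY 94.73 tilt [-0.008  0.024 -1.   ] q [-0.56  0.57  1.32  0.02  1.27 -2.22] F [ 0.2 -0.1  0.4] T [ 0.05 -0.23  0.02] open 0.0461
scene [([0.4708, 0.1733], np.float64(0.97)), ([0.5365, 0.1755], np.float64(1.03)), ([0.4598, 0.2612], np.float64(1.01)), ([0.5432, 0.2551], np.float64(1.02)), ([0.4731, 0.3437], np.float64(1.01)), ([0.5324, 0.3327], np.float64(1.01))]
top [([0.543, 0.255], np.float64(1.04)), ([0.5362, 0.1757], np.float64(1.05)), ([0.5324, 0.3322], np.float64(1.04)), ([0.473, 0.3437], np.float64(1.07)), ([0.4704, 0.1727], np.float64(0.99)), ([0.4592, 0.2611], np.float64(1.05))]
[[50, 0.0058, 0.0541, 0.0017, 0.0, -0.001, -0.003], [50, 0.0057, 0.0542, 0.0017, 0.0, -0.001, -0.003], [50, 0.0055, 0.0542, 0.0017, 0.0, -0.001, -0.003], [50, 0.0053, 0.0542, 0.0016, 0.0, -0.001, -0.003], [50, 0.0051, 0.0542, 0.0016, 0.0, -0.001, -0.003], [50, 0.005, 0.0542, 0.0016, 0.0, -0.001, -0.003], [50, 0.0048, 0.0542, 0.0016, 0.0, -0.001, -0.003], [50, 0.0046, 0.0543, 0.0016, 0.0, -0.001, -0.003]]
```

>>> move_arm([
  [50, 0.005, 0.054, 0.0015, 0, -0.001, -0.003],
  [50, 0.005, 0.054, 0.0015, 0, -0.001, -0.003],
  [50, 0.005, 0.054, 0.0015, 0, -0.001, -0.003],
  [50, 0.005, 0.054, 0.0015, 0, -0.001, -0.003],
  [50, 0.005, 0.054, 0.0015, 0, -0.001, -0.003],
  [50, 0.005, 0.054, 0.0015, 0, -0.001, -0.003],
  [50, 0.005, 0.05, 0.0015, 0, -0.001, -0.003],
  [50, 0.005, 0.03, 0, 0, 0, 0],
])

```text
time: 19.7
tool_pos: [0.5398, 0.1511, 0.1269]
tool_rot: [-0.212, 1.568, -0.138]
contact_force: [0.2, 0.2, 0.0]
opening: 0.0461
```

```bash
cat > gc.py <<'E'
import sys
from plan import *
x,y,z0,z1=map(float,sys.argv[1:5]);op=float(sys.argv[5]);sm=float(sys.argv[6]) if len(sys.argv)>6 else .02
status()
plan([(x,y,z0,94.6,op,.05),(x,y,z0,94.6,op),(x,y,z1,94.6,op,sm)])
E
python3 gc.py .5364 .1756 .11 .012 50
```

```text
t 19.7 p [0.5398 0.1511 0.1269] yawY 94.24 tilt [ 0.003 -0.    -1.   ] q [ 0.14  0.5   1.57 -0.    1.07 -1.51] F [0.2 0.2 0. ] T [ 0.08 -0.11  0.06] open 0.0461
[[50.0, 0.0169, 0.0247, -0.0016, -0.006, 0.003, 0.001], [50.0, 0.0, 0.0, 0.0, 0.0, 0, 0.0], [50.0, 0.0196, 0, 0, 0.0, 0.0, 0.0], [50.0, 0.0196, 0, 0, 0.0, 0.0, 0.0], [50.0, 0.0196, 0, 0, 0.0, 0.0, 0.0], [50.0, 0.0196, 0, 0, 0.0, 0.0, 0.0], [50.0, 0.0196, 0, 0, 0.0, 0.0, 0.0], [50.0, 0, 0, 0, 0, 0, 0]]
```

>>> move_arm([
  [50, 0.01, 0.018, -0.002, -0.006, 0, 0],
  [50, 0, 0, 0, 0, 0, 0],
  [50, 0.02, 0, 0, 0, 0, 0],
  [50, 0.02, 0, 0, 0, 0, 0],
  [50, 0.015, 0, 0, 0, 0, 0],
  [50, 0, 0, 0, 0, 0, 0],
  [50, 0, 0, 0, 0, 0, 0],
  [50, 0, 0, 0, 0, 0, 0],
])

```text
time: 20.7
tool_pos: [0.5381, 0.1647, 0.0598]
tool_rot: [-0.657, 1.566, -0.579]
contact_force: [0.1, -0.3, -0.3]
opening: 0.046
```

```bash
python3 gc.py .5364 .1756 .045 .012 50
```

```text
t 20.7 p [0.5381 0.1647 0.0598] yawY 94.47 tilt [ 0.004 -0.003 -1.   ] q [ 0.16  0.59  1.63 -0.    0.92 -1.48] F [ 0.1 -0.3 -0.3] T [ 0.12 -0.13 -0.04] open 0.046
[[50.0, 0.0148, 0.011, -0.0009, -0.002, 0.004, 0.003], [50.0, 0.0, 0.0, 0.0, 0, 0.0, 0.0], [50.0, 0.0165, 0, 0.0, 0, 0.0, 0.0], [50.0, 0.0165, 0, 0.0, 0, 0.0, 0.0], [50.0, 0, 0, 0, 0, 0, 0], [50.0, 0, 0, 0, 0, 0, 0], [50.0, 0, 0, 0, 0, 0, 0], [50.0, 0, 0, 0, 0, 0, 0]]
```

>>> move_arm([
  [50, 0.008, 0.011, -0.001, -0.002, 0.003, 0.002],
  [50, 0, 0.003, -0.001, 0, 0, 0],
  [50, 0, 0, 0, 0, 0, 0],
  [50, 0.015, 0, 0, 0, 0, 0],
  [50, 0.015, 0, 0, 0, 0, 0],
  [50, 0.01, 0, 0, 0, 0, 0],
  [50, 0, 0, 0, 0, 0, 0],
  [50, 0, 0, 0, 0, 0, 0],
])

```text
time: 21.7
tool_pos: [0.5347, 0.1797, 0.0083]
tool_rot: [-1.301, 1.57, -1.22]
contact_force: [-0.2, -0.1, 0.3]
opening: 0.0462
```

```bash
python3 gc.py .5364 .1756 .012 .012 50
```

```text
t 21.7 p [0.5347 0.1797 0.0083] yawY 94.63 tilt [ 0.    -0.001 -1.   ] q [ 0.19  0.67  1.66 -0.    0.82 -1.46] F [-0.2 -0.1  0.3] T [ 0.1  -0.15  0.02] open 0.0462
[[50.0, -0.0037, -0.0042, 0.0014, 0.001, 0.0, 0.001], [50.0, 0.0, 0.0, 0.0, 0.0, 0.0, 0], [50.0, 0.0, 0.0, 0.0, 0, 0, 0.0], [50.0, 0, 0, 0, 0, 0, 0], [50.0, 0, 0, 0, 0, 0, 0], [50.0, 0, 0, 0, 0, 0, 0], [50.0, 0, 0, 0, 0, 0, 0], [50.0, 0, 0, 0, 0, 0, 0]]
```

>>> move_arm([
  [50, -0.002, -0.003, 0.001, 0, 0, 0],
  [50, -0.001, -0.001, 0.001, 0, 0, 0],
  [0, 0, 0, 0, 0, 0, 0],
  [0, 0, 0, 0, 0, 0, 0],
  [0, 0, 0, 0, 0, 0, 0],
  [0, 0, 0, 0, 0, 0, 0],
  [0, 0, 0, 0, 0, 0, 0],
  [0, 0, 0, 0, 0, 0, 0],
], squeeze=25)

```text
time: 22.7
tool_pos: [0.5382, 0.1757, 0.0127]
tool_rot: [-0.199, 1.568, -0.118]
contact_force: [-0.9, 0.5, 0.3]
opening: 0.0314
```

```bash
cat > pk.py <<'E'
import sys
from plan import *
B=np.array([.5506,-.0946]);c,s=np.cos(.0792),np.sin(.0792)
P0=[(-.05,-.035),(0,-.035),(.05,-.035),(-.05,.035),(0,.035),(.05,.035)]
def pk(i): p=P0[i];return B+[c*p[0]-s*p[1],s*p[0]+c*p[1]]
if __name__=='__main__':
    for i in range(6): print(i,pk(i).round(4))
E
python3 pk.py; python3 -c "
from plan import *
from pk import pk
status()
x,y=pk(2);p,_,_=st()
plan([(p[0],p[1],.08,94.6,0,.03),(x,y,.11,94.6,0,.05)])"
```

```text
0 [ 0.5035 -0.1334]
1 [ 0.5534 -0.1295]
2 [ 0.6032 -0.1255]
3 [ 0.498  -0.0637]
4 [ 0.5478 -0.0597]
5 [ 0.5977 -0.0558]
t 22.7 p [0.5382 0.1757 0.0127] yawY 94.63 tilt [ 0.003 -0.    -1.   ] q [ 0.18  0.66  1.65 -0.    0.83 -1.47] F [-0.9  0.5  0.3] T [ 0.05 -0.16  0.04] open 0.0314
[[0, -0.0224, 0, 0.0001, 0.0, 0.001, 0.0], [0, -0.0224, 0, 0.0, 0.0, 0.001, 0.0], [0, -0.0224, 0, 0.0, 0.0, 0.001, 0.0], [0, -0.0043, -0.0436, 0.0058, 0.0, 0, 0], [0, -0.0043, -0.0436, 0.0058, 0.0, 0, 0], [0, -0.0043, -0.0436, 0.0058, 0.0, 0, 0], [0, -0.0043, -0.0436, 0.0058, 0.0, 0, 0], [0, -0.0043, -0.0436, 0.0058, 0.0, 0, 0]]
[[0, -0.0043, -0.0436, 0.0058, 0.0, 0, 0], [0, -0.0043, -0.0436, 0.0058, 0.0, 0, 0], [0, 0, 0, 0, 0, 0, 0], [0, 0, 0, 0, 0, 0, 0], [0, 0, 0, 0, 0, 0, 0], [0, 0, 0, 0, 0, 0, 0], [0, 0, 0, 0, 0, 0, 0], [0, 0, 0, 0, 0, 0, 0]]
```

>>> move_arm([
  [0, -0.022, 0, 0, 0, 0, 0],
  [0, -0.025, 0, 0, 0, 0, 0],
  [0, -0.025, 0, 0, 0, 0, 0],
  [0, -0.005, -0.0435, 0.006, 0, 0, 0],
  [0, -0.005, -0.0435, 0.006, 0, 0, 0],
  [0, -0.005, -0.0435, 0.006, 0, 0, 0],
  [0, -0.0045, -0.0435, 0.006, 0, 0, 0],
  [0, -0.0045, -0.0435, 0.006, 0, 0, 0],
])

```text
time: 23.7
tool_pos: [0.5839, -0.0411, 0.1091]
tool_rot: [3.051, 1.567, 3.138]
contact_force: [0.7, 0.9, -2.6]
opening: 0.0316
```

```bash
python3 gc.py .605 -.1255 .10 .07 0
```

```text
t 23.7 p [ 0.5839 -0.0411  0.1091] yawY 95.0 tilt [-0.004  0.    -1.   ] q [-0.2   0.57  1.51 -0.    1.07 -1.86] F [ 0.7  0.9 -2.6] T [ 0.11 -0.19  0.02] open 0.0316
[[0.0, 0.0045, -0.043, 0.0068, 0.004, -0.002, 0], [0.0, 0.0045, -0.0429, 0.007, 0.004, -0.002, 0], [0.0, 0.0, 0.0, 0.0, 0, 0.0, 0.0], [0.0, 0.015, 0.0, 0, 0.0, 0.0, 0.0], [0.0, 0.015, 0.0, 0, 0.0, 0.0, 0.0], [0.0, 0, 0, 0, 0, 0, 0], [0.0, 0, 0, 0, 0, 0, 0], [0.0, 0, 0, 0, 0, 0, 0]]
```

>>> move_arm([
  [0, 0.004, -0.035, 0.007, 0.003, -0.002, 0],
  [0, 0.004, -0.03, 0.007, 0.003, 0, 0],
  [0, 0, -0.012, 0.004, 0, 0, 0],
  [0, 0, 0, 0, 0, 0, 0],
  [0, 0.012, 0, 0, 0, 0, 0],
  [0, 0.012, 0, 0, 0, 0, 0],
  [0, 0, 0, 0, 0, 0, 0],
  [0, 0, 0, 0, 0, 0, 0],
])

```text
time: 24.7
tool_pos: [0.607, -0.117, 0.0737]
tool_rot: [2.645, 1.564, 2.726]
contact_force: [-0.4, -0.1, -1.6]
opening: 0.0314
```

```bash
python3 gc.py .605 -.1255 .07 .05 0
```

```text
t 24.7 p [ 0.607  -0.117   0.0737] yawY 94.62 tilt [-0.006  0.003 -1.   ] q [-0.31  0.66  1.44  0.    1.05 -1.97] F [-0.4 -0.1 -1.6] T [ 0.08 -0.19 -0.01] open 0.0314
[[0.0, 0.0037, -0.0083, -0.0027, 0.0, -0.006, -0.003], [0.0, 0.0, 0.0, 0.0, 0.0, 0, 0.0], [0.0, 0.01, 0.0, 0, 0.0, 0, 0], [0.0, 0.01, 0.0, 0, 0.0, 0, 0], [0.0, 0, 0, 0, 0, 0, 0], [0.0, 0, 0, 0, 0, 0, 0], [0.0, 0, 0, 0, 0, 0, 0], [0.0, 0, 0, 0, 0, 0, 0]]
```

>>> move_arm([
  [0, 0.003, -0.006, -0.0025, 0, -0.005, -0.002],
  [0, 0.003, -0.003, 0, 0, 0, 0],
  [0, 0.01, 0, 0, 0, 0, 0],
  [0, 0.005, 0, 0, 0, 0, 0],
  [0, 0, 0, 0, 0, 0, 0],
  [0, 0, 0, 0, 0, 0, 0],
  [0, 0, 0, 0, 0, 0, 0],
  [0, 0, 0, 0, 0, 0, 0],
])

```text
time: 25.7
tool_pos: [0.6055, -0.127, 0.0519]
tool_rot: [0.667, 1.57, 0.748]
contact_force: [0.2, 0.0, -1.8]
opening: 0.0317
```

```bash
python3 gc.py .605 -.1255 .05 .03 0; python3 - <<'E'
from det import *
p,_,_=st();z0=p[2]-.0127
for cam in('top','scene'):
    im=snap(cam,cam[0]+'7.png'); print(cam,chills(cam,im,z0))
a=cv2.imread('pics/t7.png');b=cv2.imread('pics/s7.png')
cv2.imwrite('pics/z7.png',np.hstack([cv2.resize(a[200:310,290:400],(380,380),interpolation=2),cv2.resize(b[190:300,250:360],(380,380),interpolation=2)]))
E
```

```text
t 25.7 p [ 0.6055 -0.127   0.0519] yawY 94.62 tilt [ 0.001  0.001 -1.   ] q [-0.33  0.68  1.46  0.    1.   -1.98] F [ 0.2  0.  -1.8] T [ 0.13 -0.13  0.  ] open 0.0317
[[0.0, 0.0019, 0.0015, -0.0004, 0.0, 0.001, -0.001], [0.0, 0.0, 0.0, 0.0, 0.0, 0, 0.0], [0.0, 0.01, 0, 0.0, 0.0, 0.0, 0.0], [0.0, 0.01, 0, 0.0, 0.0, 0.0, 0.0], [0.0, 0, 0, 0, 0, 0, 0], [0.0, 0, 0, 0, 0, 0, 0], [0.0, 0, 0, 0, 0, 0, 0], [0.0, 0, 0, 0, 0, 0, 0]]
top [([0.5385, 0.2465], np.float64(0.97)), ([0.528, 0.3219], np.float64(0.97)), ([0.4702, 0.3328], np.float64(1.01)), ([0.4722, 0.1655], np.float64(0.64)), ([0.4575, 0.2537], np.float64(0.79))]
scene [([0.6093, -0.1305], np.float64(0.55)), ([0.5021, 0.1884], np.float64(0.91)), ([0.4921, 0.2726], np.float64(0.87)), ([0.5709, 0.2662], np.float64(0.91)), ([0.5045, 0.3504], np.float64(0.91)), ([0.5609, 0.34], np.float64(0.91))]
```

View pics/z7.png

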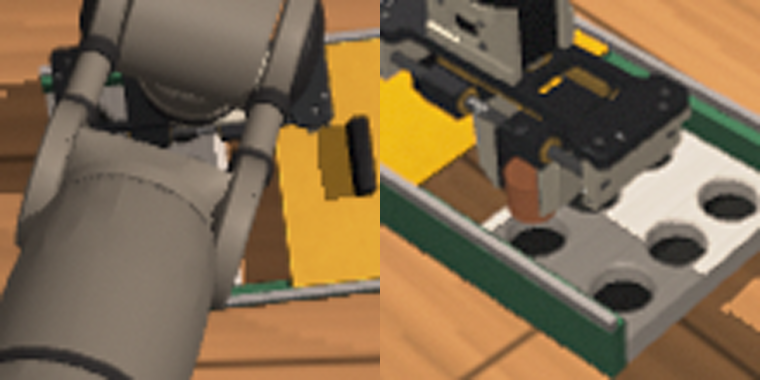

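```bash
python3 - <<'E'
from det import *
im=cv2.cvtColor(cv2.imread('pics/s7.png'),cv2.COLOR_BGR2HSV)
m=(im[...,0]<12)&(im[...,1]>110)&(im[...,2]>60);m[:,:270]=0;m[:,320:]=0;m[:225]=0;m[265:]=0
ys,xs=np.where(m);print('blob',xs.min(),xs.max(),ys.min(),ys.max())
p,_,_=st()
for x,y in((.6037,-.127),(.6055,-.127)):
    pts=np.array([[x+.016*np.cos(t),y+.016*np.sin(t),z] for t in th for z in(.039,.069)]);q=proj('scene',pts);print(q.min(0),q.max(0))
    pts[:,2]=.039;q=proj('scene',pts);print('bottom',q.max(0))
print(st()[0])
E
```

```text
blob 285 299 235 254
[285.81871101 233.70687159] [302.00092338 254.82643797]
bottom [302.00092338 254.82643797]
[285.15390477 234.11822517] [301.36283355 255.2565483 ]
bottom [301.36283355 255.2565483 ]
[ 0.60553276 -0.12695045  0.05184793]
```

>>> move_arm([
  [0, 0.002, 0.002, -0.001, 0, 0, 0],
  [0, 0.006, 0, 0, 0, 0, 0],
  [0, 0.006, 0, 0, 0, 0, 0],
  [0, 0.006, 0, 0, 0, 0, 0],
  [0, 0.003, 0, 0, 0, 0, 0],
  [0, 0, 0, 0, 0, 0, 0],
  [0, 0, 0, 0, 0, 0, 0],
  [0, 0, 0, 0, 0, 0, 0],
])

```text
time: 26.8
tool_pos: [0.6042, -0.1248, 0.0269]
tool_rot: [1.269, 1.57, 1.349]
contact_force: [0.0, -0.8, -2.2]
opening: 0.0313
```

```bash
python3 gc.py .6045 -.1255 .025 .025 0
```

```text
t 26.8 p [ 0.6042 -0.1248  0.0269] yawY 94.62 tilt [ 0.     0.001 -1.   ] q [-0.33  0.71  1.48  0.    0.94 -1.98] F [ 0.  -0.8 -2.2] T [ 0.1  -0.17  0.02] open 0.0313
[[0.0, 0.0019, -0.0007, 0.0003, 0.0, 0.0, -0.001], [0.0, 0.0, 0.0, 0.0, 0.0, 0.0, 0.0], [0.0, 0.0, 0.0, 0.0, 0.0, 0, 0.0], [0.0, 0, 0, 0, 0, 0, 0], [0.0, 0, 0, 0, 0, 0, 0], [0.0, 0, 0, 0, 0, 0, 0], [0.0, 0, 0, 0, 0, 0, 0], [0.0, 0, 0, 0, 0, 0, 0]]
```

No contact apart from its own weight, so the chill is inside the bore. Release and retreat.

>>> move_arm([
  [0, 0.002, 0, 0, 0, 0, 0],
  [50, 0, 0, 0, 0, 0, 0],
  [50, 0, 0, 0, 0, 0, 0],
  [50, 0, 0, 0, 0, 0, 0],
  [50, -0.025, 0, 0, 0, 0, 0],
  [50, -0.04, 0, 0, 0, 0, 0],
  [50, -0.04, 0.03, 0, 0, 0, 0],
  [50, 0, 0.055, -0.01, 0, 0, 0],
])

```text
time: 27.8
tool_pos: [0.5889, -0.0428, 0.1339]
tool_rot: [-0.051, 1.567, 0.024]
contact_force: [-0.5, 1.4, 0.1]
opening: 0.0459
```

>>> move_arm([
  [50, 0, 0.055, -0.01, 0, 0, 0],
  [50, 0, 0.055, -0.01, 0, 0, 0],
  [50, 0, 0.055, -0.01, 0, 0, 0],
  [50, 0, 0.055, -0.01, 0, 0, 0],
  [50, 0, 0.055, -0.01, 0, 0, 0],
  [50, 0, 0.035, -0.01, 0, 0, 0],
  [50, 0, 0.015, 0, 0, 0, 0],
  [50, 0, 0, 0, 0, 0, 0],
])

```text
time: 28.8
tool_pos: [0.5018, 0.2891, 0.1365]
tool_rot: [0.032, 1.56, 0.11]
contact_force: [-0.3, -0.3, 0.0]
opening: 0.0458
```

```bash
python3 - <<'E'
from det import *
status(); look('8')
b=cv2.imread('pics/s8.png')
cv2.imwrite('pics/z8.png',cv2.resize(b[170:310,220:400],None,fx=4,fy=4,interpolation=2))
E
```

```text
t 28.8 p [0.5018 0.2891 0.1365] yawY 94.47 tilt [ 0.011  0.001 -1.   ] q [ 0.39  0.52  1.51 -0.    1.11 -1.26] F [-0.3 -0.3  0. ] T [ 0.11 -0.17 -0.02] open 0.0458
scene [([0.5973, -0.1327], np.float64(0.78)), ([0.4705, 0.1727], np.float64(1.03)), ([0.4601, 0.2614], np.float64(0.99)), ([0.5433, 0.2552], np.float64(1.01)), ([0.4733, 0.3439], np.float64(0.99)), ([0.5327, 0.3328], np.float64(1.0))]
top [([0.6037, -0.1263], np.float64(0.96)), ([0.4701, 0.1726], np.float64(1.04)), ([0.459, 0.2612], np.float64(1.03))]
```

View pics/z8.png

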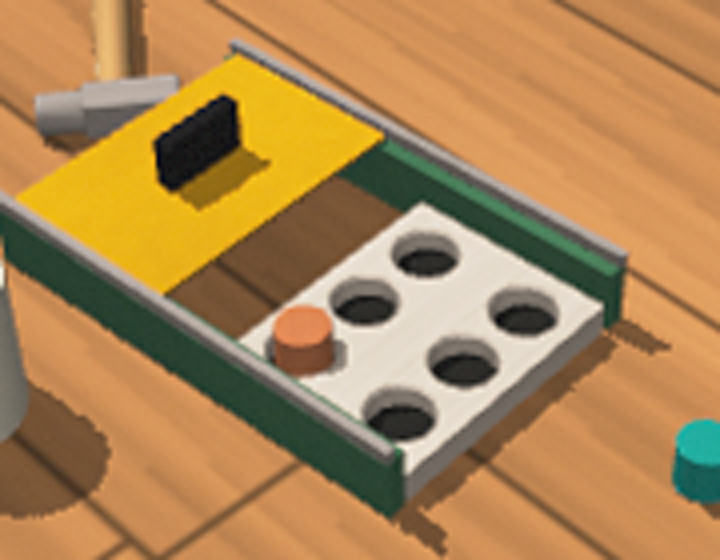

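The first chill is seated. Next is the chill at (0.5432, 0.2552).

```bash
python3 gc.py .5432 .2552 .11 .05 50
```

```text
t 28.9 p [0.5021 0.2878 0.1365] yawY 94.36 tilt [ 0.01   0.001 -1.   ] q [ 0.39  0.52  1.51 -0.    1.11 -1.26] F [-0.2 -0.3 -0.2] T [ 0.07 -0.13 -0.01] open 0.046
[[50.0, 0.0134, -0.0178, 0.0191, -0.002, 0.005, 0], [50.0, 0.0133, -0.0179, 0.0191, -0.002, 0.005, 0], [50.0, 0, 0.0, 0, 0.0, 0, 0], [50.0, 0.02, 0, 0.0, 0.0, 0, 0.0], [50.0, 0.02, 0, 0.0, 0.0, 0, 0.0], [50.0, 0.02, 0, 0.0, 0.0, 0, 0.0], [50.0, 0, 0, 0, 0, 0, 0], [50.0, 0, 0, 0, 0, 0, 0]]
```

>>> move_arm([
  [50, 0.013, -0.018, 0.02, -0.002, 0.005, 0],
  [50, 0.013, -0.012, 0.014, 0, 0.004, 0],
  [50, 0, -0.004, 0.005, 0, 0, 0],
  [50, 0, 0, 0, 0, 0, 0],
  [50, 0.02, 0, 0, 0, 0, 0],
  [50, 0.02, 0, 0, 0, 0, 0],
  [50, 0.015, 0, 0, 0, 0, 0],
  [50, 0, 0, 0, 0, 0, 0],
])

```text
time: 29.9
tool_pos: [0.5464, 0.2528, 0.0555]
tool_rot: [0.278, 1.568, 0.351]
contact_force: [-0.1, -0.6, 0.7]
opening: 0.0457
```

```bash
python3 gc.py .5432 .2552 .045 .012 50
```

```text
t 29.9 p [0.5464 0.2528 0.0555] yawY 94.15 tilt [ 0.003  0.001 -1.   ] q [ 0.31  0.65  1.51  0.    0.97 -1.34] F [-0.1 -0.6  0.7] T [ 0.08 -0.17  0.04] open 0.0457
[[50.0, 0.0105, 0.0026, -0.0031, -0.008, 0.003, -0.001], [50.0, 0.0, 0.0, 0.0, 0.0, 0, 0], [50.0, 0.0165, 0, 0, 0.0, 0.0, 0.0], [50.0, 0.0165, 0, 0, 0.0, 0.0, 0.0], [50.0, 0, 0, 0, 0, 0, 0], [50.0, 0, 0, 0, 0, 0, 0], [50.0, 0, 0, 0, 0, 0, 0], [50.0, 0, 0, 0, 0, 0, 0]]
```

>>> move_arm([
  [50, 0.008, 0.003, -0.004, -0.006, 0.003, 0],
  [50, 0.014, 0, 0, 0, 0, 0],
  [50, 0.014, 0, 0, 0, 0, 0],
  [50, 0.005, 0, 0, 0, 0, 0],
  [50, 0, 0, 0, 0, 0, 0],
  [0, 0, 0, 0, 0, 0, 0],
  [0, 0, 0, 0, 0, 0, 0],
  [0, 0, 0, 0, 0, 0, 0],
])

```text
time: 30.9
tool_pos: [0.5428, 0.2563, 0.0134]
tool_rot: [0.542, 1.568, 0.621]
contact_force: [-0.7, -0.1, -2.4]
opening: 0.0312
```

```bash
cat > carry.py <<'E'
import sys
from plan import *
from pk import pk
i=int(sys.argv[1]);cx=float(sys.argv[2])
status();p,_,_=st()
x,y=pk(i);x+=p[0]-cx
print('tcp target',round(x,4),round(y,4),'grip h',round(p[2],4))
plan([(p[0],p[1],p[2],94.6,0,.03)]*2+[(p[0],p[1],.085,94.6,0,.03),(x,y,.10,94.6,0,.052)])
E
python3 carry.py 1 .5432
```

```text
t 30.9 p [0.5428 0.2563 0.0134] yawY 94.54 tilt [ 0.002  0.002 -1.   ] q [ 0.31  0.71  1.55  0.    0.88 -1.34] F [-0.7 -0.1 -2.4] T [ 0.15 -0.16  0.  ] open 0.0312
tcp target 0.553 -0.1295 grip h 0.0134
[[0, 0.0, 0.0, 0.0, -0.001, 0.002, -0.001], [0, 0.0, 0.0, 0.0, 0, 0, 0.0], [0, -0.0239, 0.0, 0, 0.0, 0.0, 0.0], [0, -0.0239, 0.0, 0, 0.0, 0.0, 0.0], [0, -0.0239, 0.0, 0, 0.0, 0.0, 0.0], [0, -0.0019, -0.0482, -0.0026, 0.0, 0.0, 0.0], [0, -0.0019, -0.0482, -0.0026, 0.0, 0.0, 0.0], [0, -0.0019, -0.0482, -0.0026, 0.0, 0.0, 0.0]]
[[0, -0.0019, -0.0482, -0.0026, 0.0, 0.0, 0.0], [0, -0.0019, -0.0482, -0.0026, 0.0, 0.0, 0.0], [0, -0.0019, -0.0482, -0.0026, 0.0, 0.0, 0.0], [0, -0.0019, -0.0482, -0.0026, 0.0, 0.0, 0.0], [0, -0.0019, -0.0482, -0.0026, 0.0, 0.0, 0.0], [0, 0, 0, 0, 0, 0, 0], [0, 0, 0, 0, 0, 0, 0], [0, 0, 0, 0, 0, 0, 0]]
```

>>> move_arm([
  [0, -0.02, 0, 0, 0, 0, 0],
  [0, -0.026, 0, 0, 0, 0, 0],
  [0, -0.026, 0, 0, 0, 0, 0],
  [0, -0.004, -0.048, -0.0025, 0, 0, 0],
  [0, -0.002, -0.048, -0.0025, 0, 0, 0],
  [0, -0.002, -0.048, -0.0025, 0, 0, 0],
  [0, -0.002, -0.048, -0.0025, 0, 0, 0],
  [0, -0.002, -0.048, -0.0025, 0, 0, 0],
])

```text
time: 31.9
tool_pos: [0.5487, 0.0125, 0.0992]
tool_rot: [0.524, 1.568, 0.61]
contact_force: [0.7, -0.1, -2.6]
opening: 0.0311
```

>>> move_arm([
  [0, -0.002, -0.048, -0.0025, 0, 0, 0],
  [0, 0, -0.048, -0.0025, 0, 0, 0],
  [0, 0, -0.032, -0.0025, 0, 0, 0],
  [0, 0, -0.01, 0, 0, 0, 0],
  [0, 0, 0, 0, 0, 0, 0],
  [0, 0.015, 0, 0, 0, 0, 0],
  [0, 0.015, 0, 0, 0, 0, 0],
  [0, 0, 0, 0, 0, 0, 0],
])

```text
time: 32.9
tool_pos: [0.5515, -0.1292, 0.0683]
tool_rot: [1.422, 1.568, 1.507]
contact_force: [0.1, 0.7, -2.7]
opening: 0.0311
```

```bash
python3 gc.py .553 -.1295 .06 .025 0
```

```text
t 32.9 p [ 0.5515 -0.1292  0.0683] yawY 94.84 tilt [ 0.     0.003 -1.   ] q [-0.37  0.59  1.61  0.    0.95 -2.02] F [ 0.1  0.7 -2.7] T [ 0.12 -0.08  0.05] open 0.0311
[[0.0, 0.0083, -0.0004, 0.0015, 0.004, 0.0, -0.003], [0.0, 0.0, 0.0, 0.0, 0, 0, 0], [0.0, 0.0175, 0, 0, 0, 0.0, 0.0], [0.0, 0.0175, 0, 0, 0, 0.0, 0.0], [0.0, 0, 0, 0, 0, 0, 0], [0.0, 0, 0, 0, 0, 0, 0], [0.0, 0, 0, 0, 0, 0, 0], [0.0, 0, 0, 0, 0, 0, 0]]
```

>>> move_arm([
  [0, 0.006, 0, 0.002, 0.003, 0, -0.002],
  [0, 0.008, 0, 0, 0, 0, 0],
  [0, 0.008, 0, 0, 0, 0, 0],
  [0, 0.008, 0, 0, 0, 0, 0],
  [0, 0.006, 0, 0, 0, 0, 0],
  [0, 0.004, 0, 0, 0, 0, 0],
  [0, 0, 0, 0, 0, 0, 0],
  [0, 0, 0, 0, 0, 0, 0],
])

```text
time: 33.9
tool_pos: [0.5541, -0.1285, 0.0256]
tool_rot: [0.66, 1.57, 0.742]
contact_force: [0.3, 0.8, -2.8]
opening: 0.0309
```

```bash
python3 gc.py .553 -.1295 .025 .025 0
```

```text
t 33.9 p [ 0.5541 -0.1285  0.0256] yawY 94.71 tilt [ 0.001  0.001 -1.   ] q [-0.36  0.65  1.63  0.    0.86 -2.02] F [ 0.3  0.8 -2.8] T [ 0.14 -0.15  0.02] open 0.0309
[[0.0, 0.0006, -0.0009, -0.0012, 0.002, 0.001, -0.001], [0.0, 0.0, 0.0, 0.0, 0, 0.0, 0], [0.0, 0.0, 0.0, 0.0, 0, 0, 0], [0.0, 0, 0, 0, 0, 0, 0], [0.0, 0, 0, 0, 0, 0, 0], [0.0, 0, 0, 0, 0, 0, 0], [0.0, 0, 0, 0, 0, 0, 0], [0.0, 0, 0, 0, 0, 0, 0]]
```

>>> move_arm([
  [50, 0, 0, 0, 0, 0, 0],
  [50, 0, 0, 0, 0, 0, 0],
  [50, 0, 0, 0, 0, 0, 0],
  [50, -0.025, 0, 0, 0, 0, 0],
  [50, -0.04, 0, 0, 0, 0, 0],
  [50, -0.03, 0.03, 0, 0, 0, 0],
  [50, 0, 0.055, 0.002, 0, 0, 0],
  [50, 0, 0.055, 0.002, 0, 0, 0],
])

```text
time: 34.9
tool_pos: [0.5487, 0.0106, 0.126]
tool_rot: [-0.164, 1.563, -0.089]
contact_force: [-0.0, -0.2, -0.0]
opening: 0.0456
```

>>> move_arm([
  [50, 0, 0.055, 0.002, 0, 0, 0],
  [50, 0, 0.055, 0.002, 0, 0, 0],
  [50, 0, 0.055, 0.002, 0, 0, 0],
  [50, 0, 0.055, 0.002, 0, 0, 0],
  [50, 0, 0.055, 0.002, 0, 0, 0],
  [50, 0, 0.03, 0.002, 0, 0, 0],
  [50, 0, 0.01, 0, 0, 0, 0],
  [50, 0, 0, 0, 0, 0, 0],
])

```text
time: 35.9
tool_pos: [0.5356, 0.3389, 0.1279]
tool_rot: [-0.065, 1.558, 0.014]
contact_force: [0.1, -1.2, 0.7]
opening: 0.0463
```

```bash
python3 - <<'E'
from det import *
status(); look('9')
b=cv2.imread('pics/s9.png')
cv2.imwrite('pics/z9.png',cv2.resize(b[170:310,220:400],None,fx=4,fy=4,interpolation=2))
E
python3 gc.py .5327 .333 .11 .05 50
```

```text
t 35.9 p [0.5356 0.3389 0.1279] yawY 94.55 tilt [ 0.013  0.    -1.   ] q [ 0.45  0.62  1.35 -0.01  1.16 -1.2 ] F [ 0.1 -1.2  0.7] T [ 0.05 -0.15 -0.01] open 0.0463
scene [([0.5483, -0.1374], np.float64(0.77)), ([0.5973, -0.1329], np.float64(0.79)), ([0.4705, 0.1727], np.float64(1.02)), ([0.4609, 0.2609], np.float64(0.95)), ([0.4735, 0.3437], np.float64(1.0)), ([0.5324, 0.3327], np.float64(1.01))]
top [([0.6037, -0.1263], np.float64(0.96)), ([0.5545, -0.1302], np.float64(0.94)), ([0.4738, 0.3402], np.float64(0.82)), ([0.4701, 0.1728], np.float64(1.05)), ([0.459, 0.2613], np.float64(1.03))]
t 36.0 p [0.5359 0.3378 0.128 ] yawY 94.45 tilt [ 0.013  0.    -1.   ] q [ 0.44  0.62  1.35 -0.01  1.16 -1.2 ] F [ 0.2 -1.1 -0.8] T [ 0.1  -0.05  0.  ] open 0.0459
[[50.0, 0.018, -0.0045, -0.0038, -0.003, 0.013, 0.001], [50.0, 0.0, 0.0, 0.0, 0, 0.0, 0.0], [50.0, 0.02, 0, 0, 0, 0.0, 0], [50.0, 0.02, 0, 0, 0, 0.0, 0], [50.0, 0.02, 0, 0, 0, 0.0, 0], [50.0, 0, 0, 0, 0, 0, 0], [50.0, 0, 0, 0, 0, 0, 0], [50.0, 0, 0, 0, 0, 0, 0]]
```

View pics/z9.png

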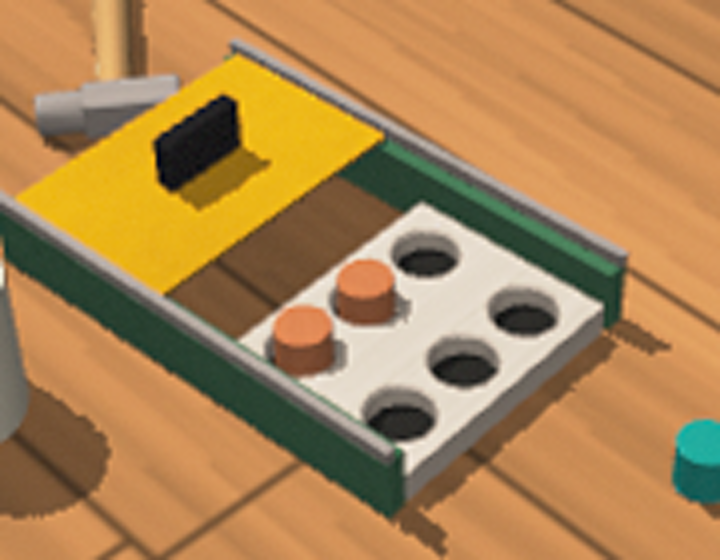

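Two chills are seated. Next is the chill at (0.5325, 0.333).

>>> move_arm([
  [50, 0.016, -0.0045, -0.004, 0, 0.008, 0],
  [50, 0.004, 0, 0, 0, 0.003, 0],
  [50, 0, 0, 0, 0, 0, 0],
  [50, 0.02, 0, 0, 0, 0, 0],
  [50, 0.02, 0, 0, 0, 0, 0],
  [50, 0.015, 0, 0, 0, 0, 0],
  [50, 0, 0, 0, 0, 0, 0],
  [50, 0, 0, 0, 0, 0, 0],
])

```text
time: 37.0
tool_pos: [0.5344, 0.3288, 0.0511]
tool_rot: [-0.351, 1.568, -0.278]
contact_force: [0.0, -0.9, 0.0]
opening: 0.0457
```

```bash
python3 gc.py .5325 .333 .045 .012 50
```

```text
t 37.0 p [0.5344 0.3288 0.0511] yawY 94.14 tilt [ 0.003 -0.001 -1.   ] q [ 0.43  0.7   1.43 -0.    1.01 -1.21] F [ 0.  -0.9  0. ] T [ 0.04 -0.12 -0.05] open 0.0457
[[50.0, 0.0061, 0.0043, -0.0016, -0.008, 0.002, 0.001], [50.0, 0.0, 0.0, 0.0, 0.0, 0.0, 0.0], [50.0, 0.0165, 0.0, 0, 0.0, 0.0, 0], [50.0, 0.0165, 0.0, 0, 0.0, 0.0, 0], [50.0, 0, 0, 0, 0, 0, 0], [50.0, 0, 0, 0, 0, 0, 0], [50.0, 0, 0, 0, 0, 0, 0], [50.0, 0, 0, 0, 0, 0, 0]]
```

>>> move_arm([
  [50, 0.006, 0.004, -0.002, -0.006, 0.002, 0],
  [50, 0.013, 0, 0, 0, 0, 0],
  [50, 0.013, 0, 0, 0, 0, 0],
  [50, 0.004, 0, 0, 0, 0, 0],
  [50, 0, 0, 0, 0, 0, 0],
  [0, 0, 0, 0, 0, 0, 0],
  [0, 0, 0, 0, 0, 0, 0],
  [0, 0, 0, 0, 0, 0, 0],
])

```text
time: 38.0
tool_pos: [0.5326, 0.3334, 0.0138]
tool_rot: [-0.052, 1.569, 0.027]
contact_force: [-0.2, 0.2, -1.8]
opening: 0.0311
```

```bash
python3 carry.py 0 .5325
```

```text
t 38.0 p [0.5326 0.3334 0.0138] yawY 94.52 tilt [ 0.002  0.    -1.   ] q [ 0.44  0.75  1.46 -0.    0.94 -1.21] F [-0.2  0.2 -1.8] T [ 0.15 -0.16 -0.  ] open 0.0311
tcp target 0.5037 -0.1334 grip h 0.0138
[[0, 0.0, 0.0, 0.0, -0.001, 0.002, 0.0], [0, 0.0, 0.0, 0.0, 0, 0.0, 0.0], [0, -0.0237, 0, 0.0, 0, 0.0, 0.0], [0, -0.0237, 0, 0.0, 0, 0.0, 0.0], [0, -0.0237, 0, 0.0, 0, 0.0, 0.0], [0, -0.0017, -0.0514, -0.0074, 0, 0.0, 0.0], [0, -0.0017, -0.0514, -0.0074, 0, 0.0, 0.0], [0, -0.0017, -0.0514, -0.0074, 0, 0.0, 0.0]]
[[0, -0.0017, -0.0514, -0.0074, 0, 0.0, 0.0], [0, -0.0017, -0.0514, -0.0074, 0, 0.0, 0.0], [0, -0.0017, -0.0514, -0.0074, 0, 0.0, 0.0], [0, -0.0017, -0.0514, -0.0074, 0, 0.0, 0.0], [0, -0.0017, -0.0514, -0.0074, 0, 0.0, 0.0], [0, -0.0017, -0.0514, -0.0074, 0, 0.0, 0.0], [0, 0, 0, 0, 0, 0, 0], [0, 0, 0, 0, 0, 0, 0]]
```

>>> move_arm([
  [0, -0.02, 0, 0, 0, 0, 0],
  [0, -0.026, 0, 0, 0, 0, 0],
  [0, -0.026, 0, 0, 0, 0, 0],
  [0, -0.004, -0.051, -0.0075, 0, 0, 0],
  [0, -0.002, -0.051, -0.0075, 0, 0, 0],
  [0, -0.002, -0.051, -0.0075, 0, 0, 0],
  [0, -0.002, -0.051, -0.0075, 0, 0, 0],
  [0, -0.002, -0.051, -0.0075, 0, 0, 0],
])

```text
time: 39.0
tool_pos: [0.5149, 0.0723, 0.1006]
tool_rot: [-0.092, 1.566, -0.006]
contact_force: [-0.5, -0.9, -2.3]
opening: 0.0317
```

>>> move_arm([
  [0, -0.002, -0.051, -0.0075, 0, 0, 0],
  [0, -0.001, -0.051, -0.0075, 0, 0, 0],
  [0, 0, -0.051, -0.0075, 0, 0, 0],
  [0, 0, -0.033, -0.004, 0, 0, 0],
  [0, 0, -0.012, -0.002, 0, 0, 0],
  [0, 0, 0, 0, 0, 0, 0],
  [0, 0.015, 0, 0, 0, 0, 0],
  [0, 0.01, 0, 0, 0, 0, 0],
])

```text
time: 40.0
tool_pos: [0.5027, -0.1348, 0.0791]
tool_rot: [-0.156, 1.562, -0.074]
contact_force: [0.4, 0.7, -2.3]
opening: 0.0315
```

```bash
python3 gc.py .5037 -.1334 .06 .025 0
```

```text
t 40.0 p [ 0.5027 -0.1348  0.0791] yawY 94.74 tilt [ 0.009 -0.001 -1.   ] q [-0.41  0.5   1.74  0.    0.9  -2.07] F [ 0.4  0.7 -2.3] T [ 0.08 -0.12 -0.02] open 0.0315
[[0.0, 0.0191, 0.0013, 0.001, 0.002, 0.008, 0.001], [0.0, 0.0, 0.0, 0.0, 0, 0, 0], [0.0, 0.0175, 0, 0, 0, 0.0, 0], [0.0, 0.0175, 0, 0, 0, 0.0, 0], [0.0, 0, 0, 0, 0, 0, 0], [0.0, 0, 0, 0, 0, 0, 0], [0.0, 0, 0, 0, 0, 0, 0], [0.0, 0, 0, 0, 0, 0, 0]]
```

>>> move_arm([
  [0, 0.008, 0.0015, 0.001, 0.001, 0.005, 0],
  [0, 0.01, 0, 0, 0, 0, 0],
  [0, 0.01, 0, 0, 0, 0, 0],
  [0, 0.009, 0, 0, 0, 0, 0],
  [0, 0.008, 0, 0, 0, 0, 0],
  [0, 0.006, 0, 0, 0, 0, 0],
  [0, 0, 0, 0, 0, 0, 0],
  [0, 0, 0, 0, 0, 0, 0],
])

```text
time: 41.0
tool_pos: [0.5033, -0.1312, 0.0229]
tool_rot: [0.085, 1.57, 0.169]
contact_force: [-0.2, -0.6, -1.1]
opening: 0.0313
```

```bash
python3 gc.py .5037 -.1334 .025 .025 0
```

```text
t 41.0 p [ 0.5033 -0.1312  0.0229] yawY 94.81 tilt [ 0.001  0.    -1.   ] q [-0.4   0.59  1.78  0.    0.78 -2.06] F [-0.2 -0.6 -1.1] T [ 0.12 -0.14 -0.06] open 0.0313
[[0.0, -0.0021, -0.0022, 0.0002, 0.004, 0.001, 0], [0.0, 0.0, 0.0, 0.0, 0, 0.0, 0], [0.0, 0.0, 0.0, 0.0, 0, 0.0, 0.0], [0.0, 0, 0, 0, 0, 0, 0], [0.0, 0, 0, 0, 0, 0, 0], [0.0, 0, 0, 0, 0, 0, 0], [0.0, 0, 0, 0, 0, 0, 0], [0.0, 0, 0, 0, 0, 0, 0]]
```

>>> move_arm([
  [0, -0.001, -0.0015, 0, 0, 0, 0],
  [50, 0, 0, 0, 0, 0, 0],
  [50, 0, 0, 0, 0, 0, 0],
  [50, 0, 0, 0, 0, 0, 0],
  [50, -0.025, 0, 0, 0, 0, 0],
  [50, -0.04, 0, 0, 0, 0, 0],
  [50, -0.03, 0.03, 0, 0, 0, 0],
  [50, 0, 0.055, 0.001, 0, 0, 0],
])

```text
time: 42.0
tool_pos: [0.4988, -0.0495, 0.1232]
tool_rot: [-0.262, 1.566, -0.184]
contact_force: [1.3, 0.8, -0.3]
opening: 0.0461
```

>>> move_arm([
  [50, 0, 0.055, 0.001, 0, 0, 0],
  [50, 0, 0.055, 0.001, 0, 0, 0],
  [50, 0, 0.055, 0.001, 0, 0, 0],
  [50, 0, 0.055, 0.001, 0, 0, 0],
  [50, 0, 0.055, 0.001, 0, 0, 0],
  [50, 0, 0.055, 0.001, 0, 0, 0],
  [50, 0, 0.04, 0, 0, 0, 0],
  [50, 0, 0.01, 0, 0, 0, 0],
])

```text
time: 43.0
tool_pos: [0.4736, 0.3445, 0.1247]
tool_rot: [-0.082, 1.56, -0.002]
contact_force: [0.5, -0.2, -0.0]
opening: 0.0464
```

```bash
python3 - <<'E'
from det import *
status(); look('10')
b=cv2.imread('pics/s10.png')
cv2.imwrite('pics/z10.png',cv2.resize(b[170:310,220:400],None,fx=4,fy=4,interpolation=2))
E
python3 gc.py .4735 .3437 .11 .05 50
```

```text
t 43.0 p [0.4736 0.3445 0.1247] yawY 94.6 tilt [ 0.011 -0.    -1.   ] q [ 0.5   0.54  1.5  -0.01  1.09 -1.15] F [ 0.5 -0.2 -0. ] T [ 0.04 -0.16  0.06] open 0.0464
scene [([0.497, -0.1412], np.float64(0.78)), ([0.5482, -0.1373], np.float64(0.77)), ([0.5972, -0.1329], np.float64(0.79)), ([0.4705, 0.1726], np.float64(1.03)), ([0.4601, 0.2613], np.float64(1.0)), ([0.473, 0.3436], np.float64(1.01))]
top [([0.6037, -0.1263], np.float64(0.96)), ([0.5547, -0.1302], np.float64(0.93)), ([0.5039, -0.1345], np.float64(1.01)), ([0.4702, 0.1726], np.float64(1.05)), ([0.4589, 0.2613], np.float64(1.03))]
t 43.1 p [0.4739 0.3429 0.1247] yawY 94.53 tilt [ 0.01  -0.001 -1.   ] q [ 0.5   0.54  1.5  -0.01  1.09 -1.15] F [-0.2 -0.4 -0.1] T [ 0.13 -0.12 -0.03] open 0.0458
[[50.0, 0.0147, 0.0009, -0.0005, -0.001, 0.01, 0.001], [50.0, 0.0, 0.0, 0.0, 0, 0.0, 0], [50.0, 0.02, 0.0, 0, 0, 0.0, 0.0], [50.0, 0.02, 0.0, 0, 0, 0.0, 0.0], [50.0, 0.02, 0.0, 0, 0, 0.0, 0.0], [50.0, 0, 0, 0, 0, 0, 0], [50.0, 0, 0, 0, 0, 0, 0], [50.0, 0, 0, 0, 0, 0, 0]]
```

View pics/z10.png

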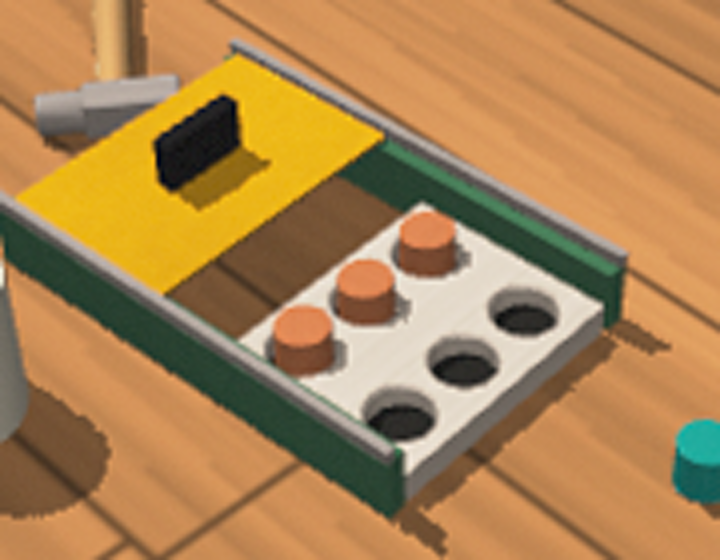

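Three chills are seated and the gripper is right over the next one at (0.473, 0.3436).

>>> move_arm([
  [50, 0.012, 0.001, -0.001, 0, 0.007, 0],
  [50, 0.004, 0, 0, 0, 0.002, 0],
  [50, 0, 0, 0, 0, 0, 0],
  [50, 0.02, 0, 0, 0, 0, 0],
  [50, 0.02, 0, 0, 0, 0, 0],
  [50, 0.015, 0, 0, 0, 0, 0],
  [50, 0, 0, 0, 0, 0, 0],
  [50, 0, 0, 0, 0, 0, 0],
])

```text
time: 44.1
tool_pos: [0.4755, 0.3382, 0.052]
tool_rot: [-0.888, 1.568, -0.816]
contact_force: [-0.2, 0.7, -0.4]
opening: 0.0461
```

```bash
python3 gc.py .473 .3436 .045 .012 50
```

```text
t 44.1 p [0.4755 0.3382 0.052 ] yawY 94.11 tilt [ 0.002 -0.002 -1.   ] q [ 0.49  0.63  1.57 -0.    0.94 -1.15] F [-0.2  0.7 -0.4] T [ 0.08 -0.09  0.05] open 0.0461
[[50.0, 0.0069, 0.0056, -0.0021, -0.009, 0.002, 0.002], [50.0, 0.0, 0.0, 0.0, 0.0, 0.0, 0.0], [50.0, 0.0165, 0.0, 0, 0.0, 0, 0], [50.0, 0.0165, 0.0, 0, 0.0, 0, 0], [50.0, 0, 0, 0, 0, 0, 0], [50.0, 0, 0, 0, 0, 0, 0], [50.0, 0, 0, 0, 0, 0, 0], [50.0, 0, 0, 0, 0, 0, 0]]
```

>>> move_arm([
  [50, 0.006, 0.005, -0.003, -0.007, 0.001, 0],
  [50, 0.013, 0, 0, 0, 0, 0],
  [50, 0.013, 0, 0, 0, 0, 0],
  [50, 0.005, 0, 0, 0, 0, 0],
  [50, 0, 0, 0, 0, 0, 0],
  [0, 0, 0, 0, 0, 0, 0],
  [0, 0, 0, 0, 0, 0, 0],
  [0, 0, 0, 0, 0, 0, 0],
])

```text
time: 45.1
tool_pos: [0.4726, 0.3438, 0.0135]
tool_rot: [-0.444, 1.568, -0.365]
contact_force: [0.4, 0.1, -1.1]
opening: 0.0316
```

```bash
python3 carry.py 5 .473
```

```text
t 45.1 p [0.4726 0.3438 0.0135] yawY 94.55 tilt [ 0.002 -0.001 -1.   ] q [ 0.5   0.69  1.59 -0.    0.86 -1.15] F [ 0.4  0.1 -1.1] T [ 0.08 -0.11 -0.  ] open 0.0316
tcp target 0.5972 -0.0558 grip h 0.0135
[[0, 0.0, 0.0, 0.0, -0.001, 0.002, 0.001], [0, 0.0, 0.0, 0.0, 0.0, 0.0, 0.0], [0, -0.0238, 0, 0.0, 0.0, 0, 0.0], [0, -0.0238, 0, 0.0, 0.0, 0, 0.0], [0, -0.0238, 0, 0.0, 0.0, 0, 0.0], [0, -0.0017, -0.0454, 0.0102, 0.0, 0, 0.0], [0, -0.0017, -0.0454, 0.0102, 0.0, 0, 0.0], [0, -0.0017, -0.0454, 0.0102, 0.0, 0, 0.0]]
[[0, -0.0017, -0.0454, 0.0102, 0.0, 0, 0.0], [0, -0.0017, -0.0454, 0.0102, 0.0, 0, 0.0], [0, -0.0017, -0.0454, 0.0102, 0.0, 0, 0.0], [0, -0.0017, -0.0454, 0.0102, 0.0, 0, 0.0], [0, -0.0017, -0.0454, 0.0102, 0.0, 0, 0.0], [0, -0.0017, -0.0454, 0.0102, 0.0, 0, 0.0], [0, 0, 0, 0, 0, 0, 0], [0, 0, 0, 0, 0, 0, 0]]
```

>>> move_arm([
  [0, -0.02, 0, 0, 0, 0, 0],
  [0, -0.026, 0, 0, 0, 0, 0],
  [0, -0.026, 0, 0, 0, 0, 0],
  [0, -0.004, -0.0455, 0.01, 0, 0, 0],
  [0, -0.002, -0.0455, 0.01, 0, 0, 0],
  [0, -0.002, -0.0455, 0.01, 0, 0, 0],
  [0, -0.002, -0.0455, 0.01, 0, 0, 0],
  [0, -0.002, -0.0455, 0.01, 0, 0, 0],
])

```text
time: 46.1
tool_pos: [0.5411, 0.1178, 0.101]
tool_rot: [-0.364, 1.567, -0.278]
contact_force: [0.5, -0.3, -0.8]
opening: 0.031
```

>>> move_arm([
  [0, -0.002, -0.0455, 0.01, 0, 0, 0],
  [0, -0.001, -0.0455, 0.01, 0, 0, 0],
  [0, 0, -0.045, 0.01, 0, 0, 0],
  [0, 0, -0.03, 0.007, 0, 0, 0],
  [0, 0, -0.01, 0.003, 0, 0, 0],
  [0, 0, 0, 0, 0, 0, 0],
  [0, 0.015, 0, 0, 0, 0, 0],
  [0, 0.01, 0, 0, 0, 0, 0],
])

```text
time: 47.1
tool_pos: [0.5969, -0.0605, 0.0788]
tool_rot: [-0.187, 1.566, -0.103]
contact_force: [0.6, 0.2, -2.4]
opening: 0.0311
```

```bash
python3 gc.py .5972 -.0558 .06 .025 0
```

```text
t 47.1 p [ 0.5969 -0.0605  0.0788] yawY 94.78 tilt [ 0.004 -0.    -1.   ] q [-0.23  0.62  1.5   0.    1.02 -1.88] F [ 0.6  0.2 -2.4] T [ 0.11 -0.17 -0.03] open 0.0311
[[0.0, 0.0188, 0.0047, 0.0006, 0.003, 0.004, 0.001], [0.0, 0.0, 0.0, 0.0, 0.0, 0.0, 0.0], [0.0, 0.0175, 0.0, 0, 0.0, 0.0, 0.0], [0.0, 0.0175, 0.0, 0, 0.0, 0.0, 0.0], [0.0, 0, 0, 0, 0, 0, 0], [0.0, 0, 0, 0, 0, 0, 0], [0.0, 0, 0, 0, 0, 0, 0], [0.0, 0, 0, 0, 0, 0, 0]]
```

>>> move_arm([
  [0, 0.008, 0.003, 0.001, 0.002, 0.003, 0],
  [0, 0.01, 0, 0, 0, 0, 0],
  [0, 0.008, 0, 0, 0, 0, 0],
  [0, 0.004, 0, 0, 0, 0, 0],
  [0, 0, 0, 0, 0, 0, 0],
  [0, 0, 0, 0, 0, 0, 0],
  [0, 0, 0, 0, 0, 0, 0],
  [0, 0, 0, 0, 0, 0, 0],
])

```text
time: 48.1
tool_pos: [0.5972, -0.0556, 0.0458]
tool_rot: [-2.643, 1.57, -2.56]
contact_force: [-0.6, 0.3, -1.1]
opening: 0.0312
```

```bash
python3 gc.py .5972 -.0558 .04 .025 0
```

```text
t 48.1 p [ 0.5972 -0.0556  0.0458] yawY 94.77 tilt [-0. -0. -1.] q [-0.22  0.66  1.52 -0.    0.95 -1.87] F [-0.6  0.3 -1.1] T [ 0.09 -0.16  0.02] open 0.0312
[[0.0, 0.0058, -0.0002, -0.0001, 0.003, 0, 0.0], [0.0, 0.0, 0.0, 0.0, 0, 0, 0], [0.0, 0.015, 0.0, 0, 0, 0.0, 0], [0.0, 0, 0, 0, 0, 0, 0], [0.0, 0, 0, 0, 0, 0, 0], [0.0, 0, 0, 0, 0, 0, 0], [0.0, 0, 0, 0, 0, 0, 0], [0.0, 0, 0, 0, 0, 0, 0]]
```

>>> move_arm([
  [0, 0.006, 0, 0, 0.001, 0, 0],
  [0, 0.006, 0, 0, 0, 0, 0],
  [0, 0.006, 0, 0, 0, 0, 0],
  [0, 0.003, 0, 0, 0, 0, 0],
  [0, 0, 0, 0, 0, 0, 0],
  [0, 0, 0, 0, 0, 0, 0],
  [50, 0, 0, 0, 0, 0, 0],
  [50, 0, 0, 0, 0, 0, 0],
])

```text
time: 49.1
tool_pos: [0.5977, -0.0557, 0.0238]
tool_rot: [-0.646, 1.57, -0.563]
contact_force: [0.6, 0.7, -0.4]
opening: 0.0447
```

>>> move_arm([
  [50, 0, 0, 0, 0, 0, 0],
  [50, -0.025, 0, 0, 0, 0, 0],
  [50, -0.04, 0, 0, 0, 0, 0],
  [50, -0.035, 0.025, -0.01, 0, 0, 0],
  [50, 0, 0.045, -0.016, 0, 0, 0],
  [50, 0, 0.045, -0.016, 0, 0, 0],
  [50, 0, 0.045, -0.016, 0, 0, 0],
  [50, 0, 0.045, -0.016, 0, 0, 0],
])

```text
time: 50.1
tool_pos: [0.5075, 0.1449, 0.1286]
tool_rot: [-0.1, 1.564, -0.024]
contact_force: [0.3, -1.2, 0.7]
opening: 0.0457
```

>>> move_arm([
  [50, 0, 0.045, -0.016, 0, 0, 0],
  [50, 0, 0.04, -0.013, 0, 0, 0],
  [50, 0, 0.025, -0.008, 0, 0, 0],
  [50, 0, 0.005, 0, 0, 0, 0],
  [50, 0, 0, 0, 0, 0, 0],
  [50, 0, 0, 0, 0, 0, 0],
  [50, 0, 0, 0, 0, 0, 0],
  [50, 0, 0, 0, 0, 0, 0],
])

```text
time: 51.1
tool_pos: [0.4603, 0.2605, 0.1297]
tool_rot: [-0.04, 1.561, 0.038]
contact_force: [-0.4, -0.2, -0.1]
opening: 0.046
```

```bash
python3 - <<'E'
from det import *
status(); look('11')
b=cv2.imread('pics/s11.png')
cv2.imwrite('pics/z11.png',cv2.resize(b[170:310,220:400],None,fx=4,fy=4,interpolation=2))
E
python3 gc.py .4601 .2613 .11 .05 50
```

```text
t 51.1 p [0.4603 0.2605 0.1297] yawY 94.43 tilt [ 0.01  0.   -1.  ] q [ 0.37  0.44  1.66 -0.    1.03 -1.27] F [-0.4 -0.2 -0.1] T [ 0.12 -0.18 -0.02] open 0.046
scene [([0.4969, -0.141], np.float64(0.78)), ([0.5484, -0.1372], np.float64(0.76)), ([0.5972, -0.1327], np.float64(0.78)), ([0.5923, -0.0622], np.float64(0.8)), ([0.4705, 0.1727], np.float64(1.01)), ([0.4601, 0.2613], np.float64(1.0))]
top [([0.6037, -0.1263], np.float64(0.96)), ([0.5985, -0.0565], np.float64(0.94)), ([0.5547, -0.1302], np.float64(0.93)), ([0.5038, -0.1345], np.float64(1.0)), ([0.4702, 0.1727], np.float64(1.04))]
t 51.2 p [0.4602 0.2607 0.1297] yawY 94.44 tilt [ 0.01  0.   -1.  ] q [ 0.37  0.44  1.66 -0.    1.03 -1.27] F [ 0.  -0.2  0. ] T [ 0.12 -0.15 -0.01] open 0.0462
[[50.0, 0.0197, 0.0006, -0.0003, -0.003, 0.01, 0.0], [50.0, 0.0, 0.0, 0.0, 0.0, 0, 0.0], [50.0, 0.02, 0, 0, 0.0, 0.0, 0], [50.0, 0.02, 0, 0, 0.0, 0.0, 0], [50.0, 0.02, 0, 0, 0.0, 0.0, 0], [50.0, 0, 0, 0, 0, 0, 0], [50.0, 0, 0, 0, 0, 0, 0], [50.0, 0, 0, 0, 0, 0, 0]]
```

View pics/z11.png

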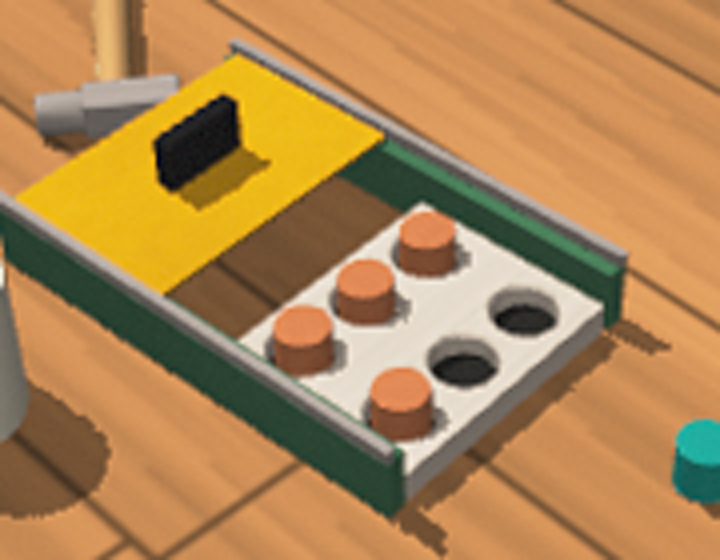

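Four chills are seated. With the settle rows the arm is precisely above (0.460, 0.261), so I'll descend.

>>> move_arm([
  [50, 0.012, 0.001, 0, -0.002, 0.007, 0],
  [50, 0.01, 0, 0, 0, 0.002, 0],
  [50, 0.02, 0, 0, 0, 0, 0],
  [50, 0.02, 0, 0, 0, 0, 0],
  [50, 0.012, 0, 0, 0, 0, 0],
  [50, 0, 0, 0, 0, 0, 0],
  [50, 0, 0, 0, 0, 0, 0],
  [50, 0, 0, 0, 0, 0, 0],
])

```text
time: 52.2
tool_pos: [0.4602, 0.2617, 0.051]
tool_rot: [-2.518, 1.57, -2.439]
contact_force: [0.0, 0.3, -0.4]
opening: 0.046
```

```bash
python3 gc.py .4601 .2613 .045 .012 50
```

```text
t 52.2 p [0.4602 0.2617 0.051 ] yawY 94.57 tilt [-0.001 -0.001 -1.   ] q [ 0.37  0.56  1.73 -0.    0.86 -1.28] F [ 0.   0.3 -0.4] T [ 0.08 -0.14  0.01] open 0.046
[[50.0, 0.006, -0.0004, -0.0001, -0.001, -0.001, 0.001], [50.0, 0.0, 0.0, 0.0, 0, 0, 0.0], [50.0, 0.0165, 0.0, 0, 0, 0.0, 0], [50.0, 0.0165, 0.0, 0, 0, 0.0, 0], [50.0, 0, 0, 0, 0, 0, 0], [50.0, 0, 0, 0, 0, 0, 0], [50.0, 0, 0, 0, 0, 0, 0], [50.0, 0, 0, 0, 0, 0, 0]]
```

>>> move_arm([
  [50, 0.006, 0, 0, 0, 0, 0],
  [50, 0.013, 0, 0, 0, 0, 0],
  [50, 0.013, 0, 0, 0, 0, 0],
  [50, 0.004, 0, 0, 0, 0, 0],
  [50, 0, 0, 0, 0, 0, 0],
  [0, 0, 0, 0, 0, 0, 0],
  [0, 0, 0, 0, 0, 0, 0],
  [0, 0, 0, 0, 0, 0, 0],
])

```text
time: 53.2
tool_pos: [0.4605, 0.2618, 0.013]
tool_rot: [-0.907, 1.57, -0.827]
contact_force: [-0.5, 0.3, -1.6]
opening: 0.0317
```

```bash
python3 carry.py 4 .4600
```

```text
t 53.2 p [0.4605 0.2618 0.013 ] yawY 94.57 tilt [ 0. -0. -1.] q [ 0.37  0.62  1.75 -0.    0.77 -1.28] F [-0.5  0.3 -1.6] T [ 0.05 -0.17 -0.01] open 0.0317
tcp target 0.5483 -0.0597 grip h 0.013
[[0, 0.0, 0.0, 0.0, 0, 0.0, 0.0], [0, 0.0, 0.0, 0.0, 0, 0, 0], [0, -0.024, 0, 0.0, 0, 0.0, 0.0], [0, -0.024, 0, 0.0, 0, 0.0, 0.0], [0, -0.024, 0, 0.0, 0, 0.0, 0.0], [0, -0.0021, -0.0468, 0.0088, 0, 0.0, 0.0], [0, -0.0021, -0.0468, 0.0088, 0, 0.0, 0.0], [0, -0.0021, -0.0468, 0.0088, 0, 0.0, 0.0]]
[[0, -0.0021, -0.0468, 0.0088, 0, 0.0, 0.0], [0, -0.0021, -0.0468, 0.0088, 0, 0.0, 0.0], [0, -0.0021, -0.0468, 0.0088, 0, 0.0, 0.0], [0, -0.0021, -0.0468, 0.0088, 0, 0.0, 0.0], [0, 0, 0, 0, 0, 0, 0], [0, 0, 0, 0, 0, 0, 0], [0, 0, 0, 0, 0, 0, 0], [0, 0, 0, 0, 0, 0, 0]]
```

>>> move_arm([
  [0, -0.02, 0, 0, 0, 0, 0],
  [0, -0.026, 0, 0, 0, 0, 0],
  [0, -0.026, 0, 0, 0, 0, 0],
  [0, -0.005, -0.045, 0.0085, 0, 0, 0],
  [0, -0.002, -0.047, 0.009, 0, 0, 0],
  [0, -0.002, -0.047, 0.009, 0, 0, 0],
  [0, -0.002, -0.047, 0.009, 0, 0, 0],
  [0, -0.002, -0.047, 0.009, 0, 0, 0],
])

```text
time: 54.2
tool_pos: [0.5244, 0.0298, 0.1014]
tool_rot: [-0.377, 1.569, -0.29]
contact_force: [0.4, 0.3, -2.0]
opening: 0.0312
```

>>> move_arm([
  [0, -0.001, -0.045, 0.008, 0, 0, 0],
  [0, 0, -0.03, 0.006, 0, 0, 0],
  [0, 0, -0.013, 0.003, 0, 0, 0],
  [0, 0, -0.002, 0, 0, 0, 0],
  [0, 0.015, 0, 0, 0, 0, 0],
  [0, 0.012, 0, 0, 0, 0, 0],
  [0, 0, 0, 0, 0, 0, 0],
  [0, 0, 0, 0, 0, 0, 0],
])

```text
time: 55.2
tool_pos: [0.5483, -0.0603, 0.0728]
tool_rot: [2.357, 1.569, 2.443]
contact_force: [-0.1, 0.2, -1.2]
opening: 0.031
```

```bash
python3 gc.py .5483 -.0597 .05 .025 0
```

```text
t 55.2 p [ 0.5483 -0.0603  0.0728] yawY 94.94 tilt [-0.001  0.001 -1.   ] q [-0.25  0.56  1.64  0.    0.94 -1.91] F [-0.1  0.2 -1.2] T [ 0.12 -0.17 -0.  ] open 0.031
[[0.0, 0.0228, 0.0005, 0.0001, 0.006, -0.001, -0.001], [0.0, 0.0, 0.0, 0.0, 0.0, 0, 0], [0.0, 0.0125, 0.0, 0, 0.0, 0.0, 0.0], [0.0, 0.0125, 0.0, 0, 0.0, 0.0, 0.0], [0.0, 0, 0, 0, 0, 0, 0], [0.0, 0, 0, 0, 0, 0, 0], [0.0, 0, 0, 0, 0, 0, 0], [0.0, 0, 0, 0, 0, 0, 0]]
```

>>> move_arm([
  [0, 0.006, 0, 0, 0.004, 0, 0],
  [0, 0.009, 0, 0, 0, 0, 0],
  [0, 0.01, 0, 0, 0, 0, 0],
  [0, 0.01, 0, 0, 0, 0, 0],
  [0, 0.006, 0, 0, 0, 0, 0],
  [0, 0.003, 0, 0, 0, 0, 0],
  [0, 0, 0, 0, 0, 0, 0],
  [0, 0, 0, 0, 0, 0, 0],
])

```text
time: 56.2
tool_pos: [0.5486, -0.0601, 0.0259]
tool_rot: [2.061, 1.57, 2.143]
contact_force: [0.6, 0.3, -2.2]
opening: 0.0312
```

```bash
python3 gc.py .5483 -.0597 .025 .025 0|head -1
```

```text
t 56.2 p [ 0.5486 -0.0601  0.0259] yawY 94.7 tilt [-0.001  0.001 -1.   ] q [-0.25  0.63  1.68  0.    0.84 -1.9 ] F [ 0.6  0.3 -2.2] T [ 0.08 -0.15  0.06] open 0.0312
```

>>> move_arm([
  [50, 0, 0, 0, 0, 0, 0],
  [50, 0, 0, 0, 0, 0, 0],
  [50, 0, 0, 0, 0, 0, 0],
  [50, -0.025, 0, 0, 0, 0, 0],
  [50, -0.04, 0, 0, 0, 0, 0],
  [50, -0.035, 0.02, -0.005, 0, 0, 0],
  [50, 0, 0.045, -0.012, 0, 0, 0],
  [50, 0, 0.045, -0.012, 0, 0, 0],
])

```text
time: 57.2
tool_pos: [0.5123, 0.0467, 0.1309]
tool_rot: [-0.002, 1.566, 0.074]
contact_force: [0.5, 0.1, 0.6]
opening: 0.0457
```

>>> move_arm([
  [50, 0, 0.045, -0.012, 0, 0, 0],
  [50, 0, 0.04, -0.01, 0, 0, 0],
  [50, 0, 0.027, -0.006, 0, 0, 0],
  [50, 0, 0.012, -0.002, 0, 0, 0],
  [50, 0, 0, 0, 0, 0, 0],
  [50, 0, 0, 0, 0, 0, 0],
  [50, 0, 0, 0, 0, 0, 0],
  [50, 0, 0, 0, 0, 0, 0],
])

```text
time: 58.2
tool_pos: [0.4719, 0.1715, 0.1322]
tool_rot: [-0.056, 1.562, 0.022]
contact_force: [1.4, 0.3, -0.3]
opening: 0.0456
```

```bash
python3 - <<'E'
from det import *
status(); look('12')
b=cv2.imread('pics/s12.png')
cv2.imwrite('pics/z12.png',cv2.resize(b[170:310,220:400],None,fx=4,fy=4,interpolation=2))
E
python3 gc.py .4705 .1727 .11 .05 50
```

```text
t 58.2 p [0.4719 0.1715 0.1322] yawY 94.43 tilt [ 0.008  0.    -1.   ] q [ 0.2   0.4   1.73 -0.    1.01 -1.45] F [ 1.4  0.3 -0.3] T [ 0.07 -0.15  0.02] open 0.0456
scene [([0.4974, -0.1399], np.float64(0.72)), ([0.5487, -0.1367], np.float64(0.72)), ([0.5976, -0.1317], np.float64(0.73)), ([0.5424, -0.0661], np.float64(0.75)), ([0.5926, -0.0615], np.float64(0.74)), ([0.4709, 0.1729], np.float64(0.99))]
top [([0.6037, -0.1264], np.float64(0.95)), ([0.5984, -0.0566], np.float64(0.96)), ([0.5545, -0.1302], np.float64(0.94)), ([0.5483, -0.0609], np.float64(0.99)), ([0.504, -0.1346], np.float64(1.0))]
t 58.3 p [0.4719 0.1717 0.1322] yawY 94.45 tilt [ 0.008  0.    -1.   ] q [ 0.2   0.4   1.73 -0.    1.01 -1.45] F [ 0.2  0.3 -0.9] T [ 0.1  -0.13  0.05] open 0.0463
[[50.0, 0.0222, 0.0011, -0.0015, -0.003, 0.008, 0.0], [50.0, 0.0, 0.0, 0.0, 0.0, 0, 0.0], [50.0, 0.02, 0.0, 0.0, 0.0, 0.0, 0.0], [50.0, 0.02, 0.0, 0.0, 0.0, 0.0, 0.0], [50.0, 0.02, 0.0, 0.0, 0.0, 0.0, 0.0], [50.0, 0, 0, 0, 0, 0, 0], [50.0, 0, 0, 0, 0, 0, 0], [50.0, 0, 0, 0, 0, 0, 0]]
```

View pics/z12.png

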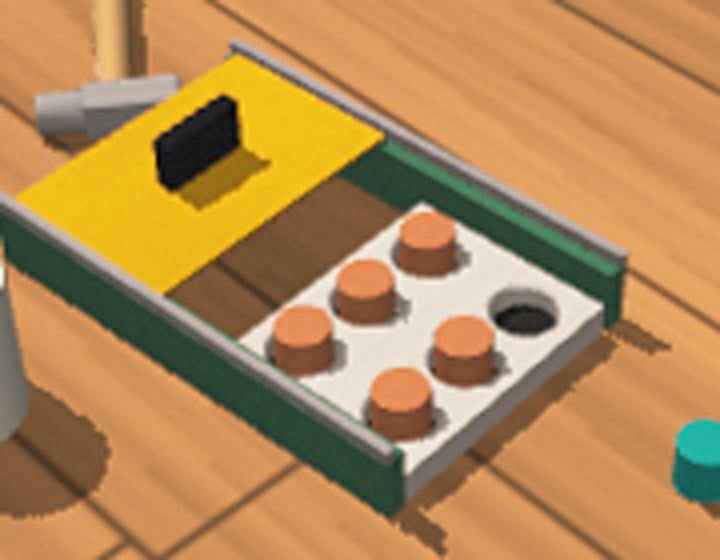

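Five chills are seated. The last one is at (0.4707, 0.1728).

>>> move_arm([
  [50, 0.012, 0.001, -0.0015, -0.002, 0.006, 0],
  [50, 0.011, 0, 0, 0, 0.002, 0],
  [50, 0.02, 0, 0, 0, 0, 0],
  [50, 0.02, 0, 0, 0, 0, 0],
  [50, 0.012, 0, 0, 0, 0, 0],
  [50, 0, 0, 0, 0, 0, 0],
  [50, 0, 0, 0, 0, 0, 0],
  [50, 0, 0, 0, 0, 0, 0],
])

```text
time: 59.3
tool_pos: [0.47, 0.1725, 0.0523]
tool_rot: [-2.828, 1.569, -2.748]
contact_force: [0.2, 0.5, 0.7]
opening: 0.0461
```

```bash
python3 gc.py .4706 .1728 .045 .012 50
```

```text
t 59.3 p [0.47   0.1725 0.0523] yawY 94.57 tilt [-0.002 -0.001 -1.   ] q [ 0.2   0.52  1.81 -0.    0.82 -1.45] F [0.2 0.5 0.7] T [ 0.15 -0.12  0.01] open 0.0461
[[50.0, 0.0073, 0.0003, 0.0007, -0.001, -0.002, 0.001], [50.0, 0.0, 0.0, 0.0, 0.0, 0, 0.0], [50.0, 0.0165, 0, 0, 0.0, 0, 0], [50.0, 0.0165, 0, 0, 0.0, 0, 0], [50.0, 0, 0, 0, 0, 0, 0], [50.0, 0, 0, 0, 0, 0, 0], [50.0, 0, 0, 0, 0, 0, 0], [50.0, 0, 0, 0, 0, 0, 0]]
```

>>> move_arm([
  [50, 0.007, 0, 0, 0, 0, 0],
  [50, 0.013, 0, 0, 0, 0, 0],
  [50, 0.013, 0, 0, 0, 0, 0],
  [50, 0.004, 0, 0, 0, 0, 0],
  [50, 0, 0, 0, 0, 0, 0],
  [0, 0, 0, 0, 0, 0, 0],
  [0, 0, 0, 0, 0, 0, 0],
  [0, 0, 0, 0, 0, 0, 0],
])

```text
time: 60.3
tool_pos: [0.4703, 0.1726, 0.0133]
tool_rot: [-2.56, 1.57, -2.48]
contact_force: [-0.2, -0.2, -2.3]
opening: 0.0312
```

```bash
python3 carry.py 3 .4706
```

```text
t 60.3 p [0.4703 0.1726 0.0133] yawY 94.57 tilt [-0.001 -0.    -1.   ] q [ 0.2   0.58  1.83 -0.    0.73 -1.45] F [-0.2 -0.2 -2.3] T [ 0.06 -0.17  0.03] open 0.0312
tcp target 0.4977 -0.0637 grip h 0.0133
[[0, 0.0, 0.0, 0.0, -0.001, -0.001, 0.0], [0, 0.0, 0.0, 0.0, 0, 0, 0.0], [0, -0.0239, 0.0, 0, 0, 0, 0], [0, -0.0239, 0.0, 0, 0, 0, 0], [0, -0.0239, 0.0, 0, 0, 0, 0], [0, -0.003, -0.0475, 0.0017, 0, 0, 0], [0, -0.003, -0.0475, 0.0017, 0, 0, 0], [0, -0.003, -0.0475, 0.0017, 0, 0, 0]]
[[0, -0.003, -0.0475, 0.0017, 0, 0, 0], [0, -0.003, -0.0475, 0.0017, 0, 0, 0], [0, 0, 0, 0, 0, 0, 0], [0, 0, 0, 0, 0, 0, 0], [0, 0, 0, 0, 0, 0, 0], [0, 0, 0, 0, 0, 0, 0], [0, 0, 0, 0, 0, 0, 0], [0, 0, 0, 0, 0, 0, 0]]
```

>>> move_arm([
  [0, -0.02, 0, 0, 0, 0, 0],
  [0, -0.026, 0, 0, 0, 0, 0],
  [0, -0.026, 0, 0, 0, 0, 0],
  [0, -0.005, -0.04, 0.0015, 0, 0, 0],
  [0, -0.003, -0.045, 0.0015, 0, 0, 0],
  [0, -0.002, -0.045, 0.0015, 0, 0, 0],
  [0, -0.002, -0.045, 0.0015, 0, 0, 0],
  [0, 0, -0.035, 0.0015, 0, 0, 0],
])

```text
time: 61.3
tool_pos: [0.4946, -0.0399, 0.1005]
tool_rot: [-1.662, 1.57, -1.576]
contact_force: [0.8, 0.9, -2.6]
opening: 0.0313
```

>>> move_arm([
  [0, 0, -0.018, 0.001, 0, 0, 0],
  [0, 0, -0.006, 0, 0, 0, 0],
  [0, 0, 0, 0, 0, 0, 0],
  [0, 0, 0, 0, 0, 0, 0],
  [0, 0.015, 0, 0, 0, 0, 0],
  [0, 0.012, 0, 0, 0, 0, 0],
  [0, 0, 0, 0, 0, 0, 0],
  [0, 0, 0, 0, 0, 0, 0],
])

```text
time: 62.3
tool_pos: [0.4965, -0.0621, 0.0705]
tool_rot: [2.804, 1.568, 2.89]
contact_force: [-0.0, 0.5, -1.1]
opening: 0.0312
```

```bash
python3 gc.py .4977 -.0637 .05 .025 0
```

```text
t 62.3 p [ 0.4965 -0.0621  0.0705] yawY 94.95 tilt [-0.003  0.001 -1.   ] q [-0.28  0.49  1.79 -0.    0.87 -1.93] F [-0.   0.5 -1.1] T [ 0.12 -0.13  0.05] open 0.0312
[[0.0, 0.0205, -0.0017, 0.0012, 0.006, -0.003, -0.001], [0.0, 0.0, 0.0, 0.0, 0.0, 0, 0.0], [0.0, 0.0125, 0, 0.0, 0.0, 0.0, 0.0], [0.0, 0.0125, 0, 0.0, 0.0, 0.0, 0.0], [0.0, 0, 0, 0, 0, 0, 0], [0.0, 0, 0, 0, 0, 0, 0], [0.0, 0, 0, 0, 0, 0, 0], [0.0, 0, 0, 0, 0, 0, 0]]
```

>>> move_arm([
  [0, 0.006, -0.0017, 0.0012, 0.004, -0.002, 0],
  [0, 0.009, 0, 0, 0, 0, 0],
  [0, 0.01, 0, 0, 0, 0, 0],
  [0, 0.009, 0, 0, 0, 0, 0],
  [0, 0.006, 0, 0, 0, 0, 0],
  [0, 0.002, 0, 0, 0, 0, 0],
  [0, 0, 0, 0, 0, 0, 0],
  [0, 0, 0, 0, 0, 0, 0],
])

```text
time: 63.3
tool_pos: [0.4983, -0.0641, 0.0258]
tool_rot: [1.732, 1.57, 1.814]
contact_force: [-0.2, -0.0, -1.8]
opening: 0.0315
```

```bash
python3 gc.py .4977 -.0637 .025 .025 0|head -1
```

```text
t 63.3 p [ 0.4983 -0.0641  0.0258] yawY 94.69 tilt [-0.     0.001 -1.   ] q [-0.28  0.56  1.82  0.    0.76 -1.93] F [-0.2 -0.  -1.8] T [ 0.1  -0.1   0.02] open 0.0315
```

>>> move_arm([
  [50, 0, 0, 0, 0, 0, 0],
  [50, 0, 0, 0, 0, 0, 0],
  [50, 0, 0, 0, 0, 0, 0],
  [50, -0.025, 0, 0, 0, 0, 0],
  [50, -0.04, 0, 0, 0, 0, 0],
  [50, -0.035, -0.02, 0.005, 0, 0, 0],
  [50, 0, -0.04, 0.01, 0, 0, 0],
  [50, 0, -0.045, 0.011, 0, 0, 0],
])

```text
time: 64.3
tool_pos: [0.5339, -0.1666, 0.1312]
tool_rot: [-0.172, 1.568, -0.085]
contact_force: [0.3, -0.5, 0.5]
opening: 0.0457
```

>>> move_arm([
  [50, 0, -0.045, 0.011, 0, 0, 0],
  [50, 0, -0.03, 0.009, 0, 0, 0],
  [50, 0, -0.011, 0.003, 0, 0, 0],
  [50, 0, 0, 0, 0, 0, 0],
  [50, 0, 0, 0, 0, 0, 0],
  [50, 0, 0, 0, 0, 0, 0],
  [50, 0, 0, 0, 0, 0, 0],
  [50, 0, 0, 0, 0, 0, 0],
])

```text
time: 65.3
tool_pos: [0.5645, -0.2513, 0.1319]
tool_rot: [0.085, 1.568, 0.172]
contact_force: [0.2, 0.4, -1.5]
opening: 0.0459
```

```bash
python3 - <<'E'
from det import *
status(); look('13')
a=cv2.imread('pics/t13.png');b=cv2.imread('pics/s13.png')
cv2.imwrite('pics/z13.png',np.hstack([cv2.resize(a[200:310,290:400],(400,400),interpolation=2),cv2.resize(b[180:310,260:390],(400,400),interpolation=2)]))
E
python3 gc.py .5633 -.254 .11 .052 50
```

```text
t 65.3 p [ 0.5645 -0.2513  0.1319] yawY 94.99 tilt [ 0.003  0.    -1.   ] q [-0.54  0.59  1.39  0.    1.16 -2.2 ] F [ 0.2  0.4 -1.5] T [ 0.07 -0.1  -0.01] open 0.0459
scene [([0.4975, -0.1405], np.float64(0.76)), ([0.548, -0.1368], np.float64(0.77)), ([0.4924, -0.0706], np.float64(0.79)), ([0.5969, -0.1324], np.float64(0.76)), ([0.5424, -0.0667], np.float64(0.81)), ([0.592, -0.0619], np.float64(0.78))]
top [([0.6037, -0.1263], np.float64(0.96)), ([0.5984, -0.0566], np.float64(0.96)), ([0.5546, -0.1299], np.float64(0.91)), ([0.5482, -0.0614], np.float64(0.94)), ([0.5063, -0.1304], np.float64(0.66)), ([0.4984, -0.0647], np.float64(0.99))]
t 65.4 p [ 0.5645 -0.2515  0.1318] yawY 94.98 tilt [ 0.003  0.001 -1.   ] q [-0.54  0.59  1.39  0.    1.16 -2.2 ] F [1.  0.5 0.7] T [ 0.1  -0.14  0.01] open 0.0459
[[50.0, 0.0218, -0.0024, -0.0015, 0.007, 0.003, 0], [50.0, 0.0, 0.0, 0.0, 0.0, 0.0, 0], [50.0, 0.0193, 0.0, 0, 0.0, 0.0, 0.0], [50.0, 0.0193, 0.0, 0, 0.0, 0.0, 0.0], [50.0, 0.0193, 0.0, 0, 0.0, 0.0, 0.0], [50.0, 0, 0, 0, 0, 0, 0], [50.0, 0, 0, 0, 0, 0, 0], [50.0, 0, 0, 0, 0, 0, 0]]
```

View pics/z13.png

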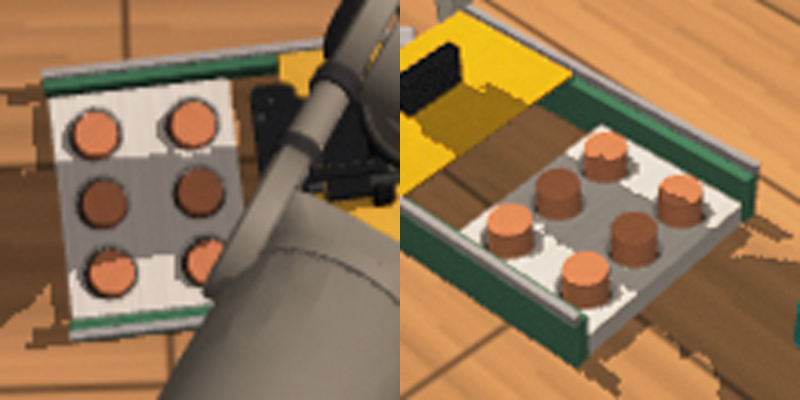

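All six chills are seated upright at the same height. Now I'll close the cover.

>>> move_arm([
  [50, 0.012, -0.002, -0.0015, 0.005, 0.002, 0],
  [50, 0.011, 0, 0, 0, 0, 0],
  [50, 0.018, 0, 0, 0, 0, 0],
  [50, 0.018, 0, 0, 0, 0, 0],
  [50, 0.014, 0, 0, 0, 0, 0],
  [50, 0.002, 0, 0, 0, 0, 0],
  [50, 0, 0, 0, 0, 0, 0],
  [50, 0, 0, 0, 0, 0, 0],
])

```text
time: 66.4
tool_pos: [0.5624, -0.2538, 0.051]
tool_rot: [2.162, 1.569, 2.243]
contact_force: [-0.5, 0.3, 0.1]
opening: 0.0463
```

```bash
python3 gc.py .5633 -.254 .052 .052 50
```

```text
t 66.4 p [ 0.5624 -0.2538  0.051 ] yawY 94.62 tilt [-0.001  0.001 -1.   ] q [-0.55  0.68  1.46  0.    1.   -2.2 ] F [-0.5  0.3  0.1] T [ 0.13 -0.19  0.01] open 0.0463
[[50.0, -0.001, -0.0002, 0.0008, 0.0, -0.001, -0.002], [50.0, 0.0, 0.0, 0.0, 0.0, 0.0, 0], [50.0, 0.0, 0.0, 0.0, 0.0, 0.0, 0.0], [50.0, 0, 0, 0, 0, 0, 0], [50.0, 0, 0, 0, 0, 0, 0], [50.0, 0, 0, 0, 0, 0, 0], [50.0, 0, 0, 0, 0, 0, 0], [50.0, 0, 0, 0, 0, 0, 0]]
```

>>> move_arm([
  [0, 0, 0, 0, 0, 0, 0],
  [0, 0, 0, 0, 0, 0, 0],
  [0, 0, 0, 0, 0, 0, 0],
  [0, 0, 0, 0, 0, 0, 0],
  [0, 0, 0.012, 0, 0, 0, 0],
  [0, 0, 0.014, 0, 0, 0, 0],
  [0, 0, 0.014, 0, 0, 0, 0],
  [0, 0, 0.014, 0, 0, 0, 0],
], squeeze=30)

```text
time: 67.4
tool_pos: [0.5585, -0.1971, 0.0524]
tool_rot: [0.188, 1.569, 0.267]
contact_force: [0.6, -2.1, -2.3]
opening: 0.0142
```

```bash
python3 gc.py .5506 -.0946 .052 .052 0
```

```text
t 67.4 p [ 0.5585 -0.1971  0.0524] yawY 94.58 tilt [ 0.001  0.    -1.   ] q [-0.47  0.64  1.54  0.    0.95 -2.12] F [ 0.6 -2.1 -2.3] T [-0.18 -0.24  0.03] open 0.0142
[[0.0, 0.0001, 0.0343, 0.0001, 0, 0.0, 0], [0.0, 0.0001, 0.0343, 0.0001, 0, 0.0, 0], [0.0, 0.0001, 0.0343, 0.0001, 0, 0.0, 0], [0.0, 0, 0.0, 0, 0.0, 0.0, 0], [0.0, 0.0, 0.0, 0.0, 0.0, 0.0, 0.0], [0.0, 0, 0, 0, 0, 0, 0], [0.0, 0, 0, 0, 0, 0, 0], [0.0, 0, 0, 0, 0, 0, 0]]
```

>>> move_arm([
  [0, 0, 0.015, 0, 0, 0, 0],
  [0, 0, 0.016, 0, 0, 0, 0],
  [0, 0, 0.016, 0, 0, 0, 0],
  [0, 0, 0.016, 0, 0, 0, 0],
  [0, 0, 0.014, 0, 0, 0, 0],
  [0, 0, 0.01, 0, 0, 0, 0],
  [0, 0, 0.006, 0, 0, 0, 0],
  [0, 0, 0.003, 0, 0, 0, 0],
])

```text
time: 68.4
tool_pos: [0.55, -0.0932, 0.0524]
tool_rot: [0.173, 1.57, 0.254]
contact_force: [0.2, -14.2, -3.7]
opening: 0.0138
```

```bash
python3 gc.py .5506 -.0946 .052 .052 0
```

```text
t 68.4 p [ 0.55   -0.0932  0.0524] yawY 94.68 tilt [ 0.001  0.    -1.   ] q [-0.31  0.59  1.65  0.    0.9  -1.96] F [  0.2 -14.2  -3.7] T [-2.25 -0.19 -0.03] open 0.0138
[[0.0, 0.0004, -0.0014, 0.0005, 0.001, 0.001, 0], [0.0, 0.0, 0.0, 0.0, 0.0, 0, 0], [0.0, 0.0, 0.0, 0.0, 0.0, 0.0, 0.0], [0.0, 0, 0, 0, 0, 0, 0], [0.0, 0, 0, 0, 0, 0, 0], [0.0, 0, 0, 0, 0, 0, 0], [0.0, 0, 0, 0, 0, 0, 0], [0.0, 0, 0, 0, 0, 0, 0]]
```

>>> move_arm([
  [0, 0, 0.002, 0, 0, 0, 0],
  [50, 0, 0, 0, 0, 0, 0],
  [50, 0, 0, 0, 0, 0, 0],
  [50, 0, 0, 0, 0, 0, 0],
  [50, -0.03, 0, 0, 0, 0, 0],
  [50, -0.04, 0, 0, 0, 0, 0],
  [50, -0.05, 0, 0, 0, 0, 0],
  [50, -0.05, -0.02, -0.02, 0, 0, 0],
])

```text
time: 69.4
tool_pos: [0.5296, -0.1124, 0.2232]
tool_rot: [2.757, 1.563, 2.841]
contact_force: [0.8, -0.8, 0.7]
opening: 0.0461
```

>>> move_arm([
  [50, 0, -0.04, -0.025, 0, 0, 0],
  [50, 0, -0.05, -0.025, 0, 0, 0],
  [50, 0, -0.05, -0.02, 0, 0, 0],
  [50, 0, -0.05, -0.02, 0, 0, 0],
  [50, 0, -0.05, 0, 0, 0, 0],
  [50, 0, -0.03, 0, 0, 0, 0],
  [50, 0, 0, 0, 0, 0, 0],
  [50, 0, 0, 0, 0, 0, 0],
])

```text
time: 70.4
tool_pos: [0.4616, -0.3965, 0.2296]
tool_rot: [-0.126, 1.567, -0.041]
contact_force: [0.1, 0.3, 0.8]
opening: 0.0456
```

```bash
python3 - <<'E'
from det import *
status()
a=snap('top','t14.png');b=snap('scene','s14.png')
a=a[...,::-1];b=b[...,::-1]
cv2.imwrite('pics/z14.png',np.hstack([cv2.resize(np.ascontiguousarray(a[190:300,220:350]),(400,338),interpolation=2),cv2.resize(np.ascontiguousarray(b[190:390,250:420]),(340,400),interpolation=2)[:338]]))
E
cp pics/t14.png pics/t4.png; cp pics/s14.png pics/s4.png; python3 dialm.py
```

```text
t 70.4 p [ 0.4616 -0.3965  0.2296] yawY 94.85 tilt [ 0.003 -0.    -1.   ] q [-0.84  0.49  1.28  0.    1.37 -2.49] F [0.1 0.3 0.8] T [ 0.15 -0.19 -0.04] open 0.0456
top [ 26   0  14  57 562] [0.6627 0.1396] ptr yaw 4.06 0.0184 0.0035
scene [  0   0  57  33 904] [0.6642 0.1246] ptr yaw -18.45 0.0144 0.0076
scene [  33   20   75   75 1687] [0.6657 0.1405] ptr yaw 5.26 0.0243 0.0041
top red [0.6879 0.1415]
scene red [0.6871 0.1424]
```

View pics/t14.png

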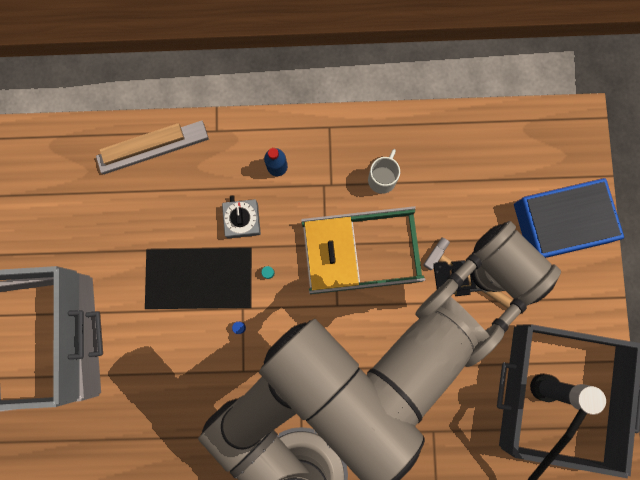

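View pics/s14.png

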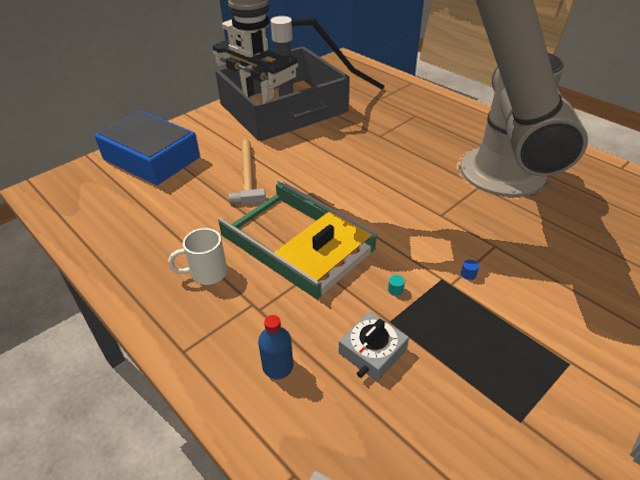

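The cover is shut with its handle at (331,252), the mat is empty, the dial is at its red mark, and the hammer, bottle and mug have not moved. Handing in.

```bash
python3 -c "
from cell import robot
print(robot.hand_in())"
```

```text
the job is handed in; nothing more can be done
None
```

I turned the dial to zero first, then slid the cover open. I dropped all six copper chills one by one into pockets 2, 1, 0, 5, 4 and 3, slid the cover shut, and handed the job in at about 70 s.

**Dial:** My first turn stopped about 2.5–3° short of the mark, so I regripped and trimmed it before lifting any chill. At the end the pointer was at 4.1° (top camera) and 5.3° (scene camera). My estimate of the red mark is about 4.6°, so the dial is at zero to within roughly 1°.

**Chills:** Before closing, both cameras showed all six upright, at the same height and inside their bores. In the final pictures the mat was empty. None of the chills appeared to have been knocked aside during the run.

**Cover:** It closed with no sign of a jam and met its stop at about 14 N after roughly 0.16 m of travel.

**Surroundings:** The hammer, oil bottle, mug and the two blue and turquoise look-alikes had not visibly moved.

**Check that disagreed:** For the seated chills and bores, the scene camera placed things about 8–10 mm off from the top camera. It sees only part of each seated chill and mainly the shadowed floor of each empty bore. I used the top camera's pocket positions, and the chills went in with no contact force beyond their own weight.

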